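# Rig-pin the pitch-link fixture and set its clamp dial

### The arm

A 6-joint arm with a two-finger parallel gripper is mounted at the origin on the work surface. World frame = base frame: x ahead of the robot, y to its left, z up, the work surface at z = 0. Lengths are in m, angles in degrees, forces in N, time in s.
With the tool pointing down it reaches from about 0.35 to 0.875 m from the base axis. Payload 4.2 kg.
Tool frame: the origin (TCP) lies on the centre line of the jaws, within the pads' length; the fingertips stand 19 mm ahead of it and the grasp point (between the pads) is the TCP; x points along the fingers, y is the direction in which the jaws open and shut, and the axes are right-handed (so a half turn about x gives the same grasp; the last joint's range is limited). The gripper opens to 87 mm and grips with 3 to 60 N. Pads are 19 mm wide; open, the fingers measure 117 mm over their backs; the gripper's body (75 mm by 190 mm) begins 51 mm behind the grasp point.
Start: joints at [91.536, 22.042, 0.453, 0, -68.411, -14.817], TCP at [0.144, 0.608, 0.242] pointing down, gripper open.
Joint ranges: [-179.83, 179.83], [-69.29, 118.12], [-61.27, 80.66], [-181.25, 117.63], [-171.15, -9.14], [-177.46, 177.46]. Speed limits (degrees/s): [159.86, 159.86, 180, 180, 180, 180].

### API

Orientations are given as a 3x3 rotation matrix whose columns are the frame's x, y, z axes.
In Python, from station import r, viewer, job, spotter gives the robot as it stands.
- The arm moves only by the tool play_rows, never from a script. Its argument "commands" is a list of rows, each an object of numbers: "fingers": the gripper command: -1 is fully open, 1 is shut, values between are in proportion; "tx", "ty", "tz": the shift along the tool's x, y, z normalised to -1 to 1, where 1 is 750 mm; "ax", "ay", "az": the turn, a rotation vector about the tool's x, y, z normalised to -1 to 1, where 1 is pi rad. In form: [{"fingers": .., "tx": .., "ty": .., "tz": .., "ax": .., "ay": .., "az": ..}, ...]. A call has 1 to 5 rows; each row is the pose to reach, as a shift and turn from the pose commanded when the call began, along the tool's axes at that moment, turning the shorter way round; what a row does not reach only later rows make up. A row lasts 1/12 s, in which the tool goes at most 41.7 mm and 7.16 degrees, less where a joint would pass 70% of its speed; a pose out of reach is approached as far as the arm can. A call with a number of a shift or a turn outside -1 to 1 is refused whole. A call with a gripper value outside its range is refused whole. The fingers move at their own pace and stop on an object; the grip force is fixed at half the most. Time passes only in rows, so rows that repeat a pose let the fingers close. It gives the time, the measured TCP pose, the force and the opening at its end, in the units of the state.
- r.sense(): the state, without advancing time (a new reading comes with each control period).
- viewer.capture(name): name is "scene" or "side" or "wrist"; returns a dict with "image" (384x512x3 uint8, red, green, blue), "fx", "fy", "cx", "cy" (pixels), "R" (3x3) and "t" (3): a world point X has camera coordinates R X + t; the wrist camera has in their place "mount" (4x4, takes a point from camera to tool coordinates, whose origin is the TCP and whose axes are the tool frame's). Camera axes: x right, y down, z forward; pixel columns grow to the right and rows downward; lengths in m; the calibration is good to about 2 mm. A picture is of the moment at which its call begins: read the wrist's pose just before it. There is no depth.
- job.finish_job(): hands the job in, once; it reports no verdict.
Trained networks look in a picture, given as the dict that the camera call returned (one of the last four; its "shot" number tells which), for a name from the list of things; names that differ only in an ending like _2 or _b are one class to them, and where a whole thing is asked for, a point or a joint stands for the part that bears it (a point fixed in the world has none). Each returns a list of dicts, best first, with "score" (0 to 1); they miss things now and then, are a little off and sometimes report something else, mostly with a low value. They report only what shows in the picture. A call takes as long as a camera call. They do not tell look-alikes from the thing itself.
- spotter.find_in(name, picture): "uv" ([column, row] in pixels, amid what is visible of it).
- spotter.silhouettes(name, picture): "region" (384x512 bool, what is visible of it) and "uv" ([column, row] in pixels, amid what is visible of it).
The state is a dict: "time_s": time; "joints": joint angles; "joint_velocities": joint speeds; "effort": joint torques, N m; "tcp_pos": TCP position; "ee_rot": TCP orientation; "wrist_force": force on the tool from outside, world axes, zero at the start; "moment": the same for the moment, N m; "gripper_width": opening from 0.0 (shut) to 1.0 (fully open).
Only numpy, scipy, OpenCV 4.12 (cv2) and the standard library are available. Lean on these libraries where they do the work, as an engineer would, in place of code of your own. Each camera call takes 0.05 s, during which the arm holds its last target. There are 200 camera calls.

### The job

First turn the clamp dial on the fixture back to its zero mark; then, with the dial left there, slide every rig pin lying on the bench through the fixture's holes from the robot's side, thin pins in small holes and thick pins in large holes (one per hole, any of the right size), until the tab's shoulder rests against the front plate; then turn the dial to mark 3. The pins are thin-walled: squeeze or push them with no more than about 15 N, and leave the other parts on the bench alone.

Things in the scene. Friction and masses are not known exactly. Their poses are not given: they have to be found in the camera images.
- fixture: Fixed aluminium fixture, origin mid-base on the bench, x away from the robot. Steel base x -40..60, y -225..125, 12 high (mm). Two upright plates 12 thick, y -110..110, top 92 high, front faces at x -30 and +20; four holes along x through both, 62 up, at y 82.5 and -27.5 (small), 27.5 and -82.5 (large). Dial block 76 x 76 at x 5, y -172, top 42 high.
- dial (a joint): Clamp dial, rad. 0 = zero mark (scale mark without dots, on the robot's side); grows as it turns clockwise seen from above; mark n (n dots) lies at 0.4 n, so mark 3 is 1.2 rad; stops at 0 and 2.1. Turns stiffly (0.04 N m) and stays where it is left.
- dial_grip (a point): Middle of the dial's black upright grip bar: 44 mm long, 12 mm thick, 22 mm high, its top at 72 mm and its foot at 50 mm above the bench on a 46 mm disc. Point on the dial's axis at height 61 mm; x runs along the bar, with the white pointer at the -x end; z up. At 0 it is parallel to the fixture's frame.
- pin_thin1: Thin steel rig pin (may be absent), 40 g: flat tab 45 x 26 x 10 mm, then round shank 10 mm across, 85 long, last 5 tapered. Lies flat, axis 5 mm up. Origin on the axis at the shoulder; x to the tip (+85), tab at x -45..0, y across the 26 mm, z normal to the tab. Balances 0 to 15 mm behind the shoulder. Grip 10 to 15 N; over 46 N of finger force (both pads added) dents it.
- pin_thin2: Thin steel rig pin (may be absent), 40 g: flat tab 45 x 26 x 10 mm, then round shank 10 mm across, 85 long, last 5 tapered. Lies flat, axis 5 mm up. Origin on the axis at the shoulder; x to the tip (+85), tab at x -45..0, y across the 26 mm, z normal to the tab. Balances 0 to 15 mm behind the shoulder. Grip 10 to 15 N; over 46 N of finger force (both pads added) dents it.
- pin_thick1: Thick steel rig pin (may be absent), 60 g: flat tab 45 x 26 x 16 mm, then round shank 16 mm across, 85 long, last 5 tapered. Lies flat, axis 8 mm up. Origin on the axis at the shoulder; x to the tip (+85), tab at x -45..0, y across the 26 mm, z normal to the tab. Balances 0 to 15 mm behind the shoulder. Grip 10 to 15 N; over 46 N of finger force (both pads added) dents it.
- pin_thick2: Thick steel rig pin (may be absent), 60 g: flat tab 45 x 26 x 16 mm, then round shank 16 mm across, 85 long, last 5 tapered. Lies flat, axis 8 mm up. Origin on the axis at the shoulder; x to the tip (+85), tab at x -45..0, y across the 26 mm, z normal to the tab. Balances 0 to 15 mm behind the shoulder. Grip 10 to 15 N; over 46 N of finger force (both pads added) dents it.
- hole_small1 (a point): Centre of the mouth, on the front plate's front face, of a small hole (14 mm in diameter, edge broken by 3 mm; for thin pins), 62 mm up. x points into the hole, z up. The same hole in the rear plate begins 50 mm further on.
- hole_large1 (a point): Centre of the mouth, on the front plate's front face, of a large hole (20 mm in diameter, edge broken by 3 mm; for thick pins), 62 mm up. x points into the hole, z up. The same hole in the rear plate begins 50 mm further on.
- hole_small2 (a point): Centre of the mouth, on the front plate's front face, of a small hole (14 mm in diameter, edge broken by 3 mm; for thin pins), 62 mm up. x points into the hole, z up. The same hole in the rear plate begins 50 mm further on.
- hole_large2 (a point): Centre of the mouth, on the front plate's front face, of a large hole (20 mm in diameter, edge broken by 3 mm; for thick pins), 62 mm up. x points into the hole, z up. The same hole in the rear plate begins 50 mm further on.
- spring: Grey coil spring standing upright, 70 mm wide, 116 mm high; to be left alone. Origin under its centre.
- sleeve: Turned aluminium sleeve standing upright, 40 mm wide, 90 mm high; to be left alone. Origin under its centre.
- clevis: Small aluminium clevis, 50 x 30 x 40 mm; to be left alone. Origin under its centre.
There are look-alikes about, which are no part of the job. What is shaped like the pin_thick1 but blue or red is not meant. Leave any blue look-alike of the pin_thin2 alone.

How it is judged (in metres and radians):
On the way, in this order (a step that is already met when the one before it is completed fails the run):
1. the dial is turned back to its zero mark (value of joint dial below 0.15 rad), for 0.2 s.
2. with the dial still near zero, every pin is home in a hole of its size (((distance between pin_thin1 and hole_small1 below 0.008 m and angle between the x axis of pin_thin1 and the x axis of hole_small1, either way round below 0.1 rad) or (distance between pin_thin1 and hole_small2 below 0.008 m and angle between the x axis of pin_thin1 and the x axis of hole_small2, either way round below 0.1 rad)) and ((distance between pin_thin2 and hole_small1 below 0.008 m and angle between the x axis of pin_thin2 and the x axis of hole_small1, either way round below 0.1 rad) or (distance between pin_thin2 and hole_small2 below 0.008 m and angle between the x axis of pin_thin2 and the x axis of hole_small2, either way round below 0.1 rad)) and ((distance between pin_thick1 and hole_large1 below 0.008 m and angle between the x axis of pin_thick1 and the x axis of hole_large1, either way round below 0.1 rad) or (distance between pin_thick1 and hole_large2 below 0.008 m and angle between the x axis of pin_thick1 and the x axis of hole_large2, either way round below 0.1 rad)) and ((distance between pin_thick2 and hole_large1 below 0.008 m and angle between the x axis of pin_thick2 and the x axis of hole_large1, either way round below 0.1 rad) or (distance between pin_thick2 and hole_large2 below 0.008 m and angle between the x axis of pin_thick2 and the x axis of hole_large2, either way round below 0.1 rad)) and value of joint dial below 0.2 rad), for 0.2 s.
3. the dial is set to mark 3 (value of joint dial between 1.05 and 1.35 rad), for 0.2 s.
At the end, for the whole second after the job is handed in: Every pin that is present has its shoulder origin within 8 mm of the mouth centre of a hole of its size and its axis within 0.1 rad of the hole's, and is at rest; the dial reads 1.2 rad within 0.15 (mark 3) (all of step 3 and ((distance between pin_thin1 and hole_small1 below 0.008 m and angle between the x axis of pin_thin1 and the x axis of hole_small1, either way round below 0.1 rad) or (distance between pin_thin1 and hole_small2 below 0.008 m and angle between the x axis of pin_thin1 and the x axis of hole_small2, either way round below 0.1 rad)) and ((distance between pin_thin2 and hole_small1 below 0.008 m and angle between the x axis of pin_thin2 and the x axis of hole_small1, either way round below 0.1 rad) or (distance between pin_thin2 and hole_small2 below 0.008 m and angle between the x axis of pin_thin2 and the x axis of hole_small2, either way round below 0.1 rad)) and ((distance between pin_thick1 and hole_large1 below 0.008 m and angle between the x axis of pin_thick1 and the x axis of hole_large1, either way round below 0.1 rad) or (distance between pin_thick1 and hole_large2 below 0.008 m and angle between the x axis of pin_thick1 and the x axis of hole_large2, either way round below 0.1 rad)) and ((distance between pin_thick2 and hole_large1 below 0.008 m and angle between the x axis of pin_thick2 and the x axis of hole_large1, either way round below 0.1 rad) or (distance between pin_thick2 and hole_large2 below 0.008 m and angle between the x axis of pin_thick2 and the x axis of hole_large2, either way round below 0.1 rad)) and linear speed of each of pin_thin1, pin_thin2, pin_thick1, pin_thick2 below 0.02 m/s); the robot touches nothing.
It fails at once if a thin-walled pin is squeezed or pushed by the fingers with more than 46 N in all (both pads added) (contact force between the fingers and pin_thin1 above 46 N or contact force between the fingers and pin_thin2 above 46 N or contact force between the fingers and pin_thick1 above 46 N or contact force between the fingers and pin_thick2 above 46 N).
It fails at once if a bystander (spring, sleeve, clevis) is moved more than 30 mm (distance of any of spring, sleeve, clevis from where it was at the start of the episode above 0.03 m).
Of pin_thin1, pin_thin2, pin_thick1, pin_thick2 only 3 to 4 are there at a start; the rules pass over those that are not, and their reading is None.
At some moment in a run one of pin_thin1, pin_thin2, pin_thick1, pin_thick2 may be knocked a few centimetres aside while the robot is not near it.
Once in a run the grip may slacken for a moment while it holds something.
It also fails if it takes over 210 s, if anything falls off the work surface, if the arm or the gripper's body presses on something with over 40 N, if the wrist force passes 120 N, or if a joint passes its speed limit or range.

## Working session

There is one attempt and no reset: what is moved stays moved. The work goes in short steps, Python scripts to look and compute and a tool call to move; the robot and the scene stay as the last step left them, time stands still between calls to the robot, and variables do not carry over. Pictures are saved under pics/ and viewed, about 12 in all and at most 16, crops included, and the job is handed in when it is done.

Besides the shell and the picture viewer there is one more tool, called after "Request:" as name(argument=value, ...) on one line, values as JSON. play_rows: Moves the arm, as the interface text tells. Its arguments: {"type":"object","properties":{"commands":{"type":"array"}},"required":["commands"]}

```bash
ls; mkdir -p pics
python3 - <<'E'
from station import r, viewer, job, spotter
import cv2,numpy as np
s=r.sense();print(s)
for n in ["scene","side"]:
    p=viewer.capture(n); cv2.imwrite(f"pics/{n}0.png",cv2.resize(p["image"][:,:,::-1],(800,600),interpolation=cv2.INTER_CUBIC))
    np.savez(f"{n}0.npz",**{k:v for k,v in p.items() if k!="shot"})
    print(n,p["fx"],p["fy"],p["cx"],p["cy"],p["R"],p["t"])
    for k in ["pin_thin1","pin_thick1","dial","spring","sleeve","clevis","fixture"]:
        print(k,[(np.round(d["uv"]).tolist(),round(d["score"],2)) for d in spotter.find_in(k,p)])
E
```

```text
pics
{'time_s': 0.0, 'joints': array([ 9.15358904e+01,  2.20910531e+01,  3.78479502e-01, -2.91200111e-02,
       -6.84120066e+01, -1.48185537e+01]), 'joint_velocities': array([-1.52607861e-01, -5.10615844e-02, -1.18080564e-02, -4.72177616e-02,
        4.07005893e-05, -6.00699520e-02]), 'effort': array([ 6.76118143e-04, -3.90665102e+01,  1.87405801e+01,  4.21983048e+00,
        1.09997435e-02, -1.98203306e-04]), 'tcp_pos': array([0.14342662, 0.60772879, 0.24044728]), 'ee_rot': array([[-4.14141276e-04, -2.29937291e-01, -9.73205359e-01],
       [-2.18617555e-03, -9.73202909e-01,  2.29937642e-01],
       [-9.99997525e-01,  2.22282443e-03, -9.96397887e-05]]), 'wrist_force': array([-0.0823565 , -0.76745345, -1.04530528]), 'moment': array([ 0.00081067,  0.02184244, -0.03888429]), 'gripper_width': 0.9973153356039248}
scene 381.3679532730919 381.3679532730919 256.16510420752167 191.14535719419152 [[-0.5298897   0.84804769  0.00565917]
 [ 0.49236369  0.3130655  -0.81213791]
 [-0.69050337 -0.42755714 -0.58343808]] [ 0.28192145 -0.15609849  1.37583072]
pin_thin1 [([420.0, 233.0], 0.67), ([390.0, 257.0], 0.49)]
pin_thick1 [([347.0, 242.0], 0.67), ([307.0, 221.0], 0.67), ([369.0, 215.0], 0.66), ([108.0, 189.0], 0.29)]
dial [([163.0, 215.0], 0.54)]
spring [([140.0, 161.0], 0.82)]
sleeve [([106.0, 192.0], 0.67)]
clevis [([191.0, 161.0], 0.66)]
fixture [([210.0, 230.0], 0.96), ([390.0, 257.0], 0.56)]
side 373.00539557478174 373.00539557478174 259.5889043544787 193.60482248963083 [[ 0.98060892 -0.19504492 -0.01906904]
 [-0.14683887 -0.66681798 -0.73061079]
 [ 0.12978634  0.71924354 -0.68252783]] [-0.47157544  0.09839992  1.0381826 ]
pin_thin1 [([196.0, 138.0], 0.59), ([234.0, 140.0], 0.43)]
pin_thick1 [([192.0, 163.0], 0.73), ([233.0, 156.0], 0.57)]
dial [([341.0, 242.0], 0.59)]
spring [([317.0, 328.0], 0.81), ([275.0, 130.0], 0.54)]
sleeve [([384.0, 322.0], 0.74)]
clevis [([242.0, 323.0], 0.93), ([321.0, 219.0], 0.36)]
fixture []
```

View pics/scene0.png

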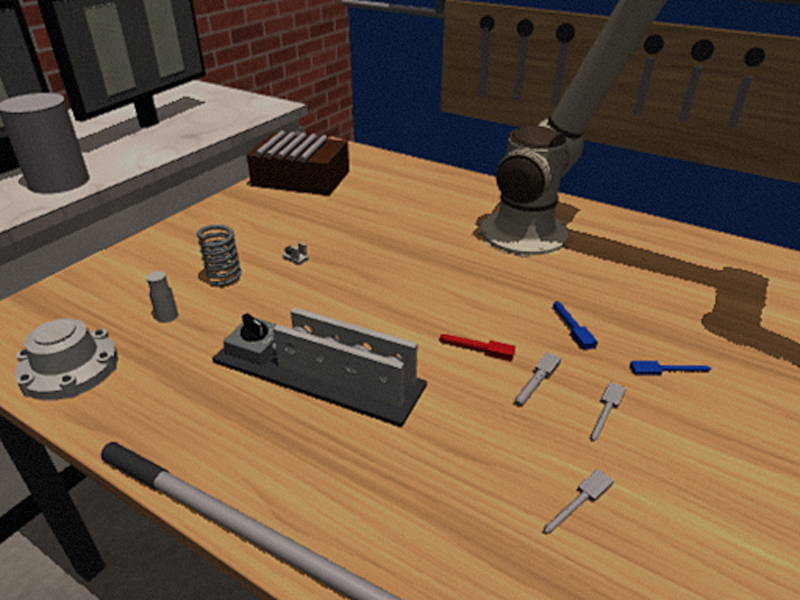

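View pics/side0.png

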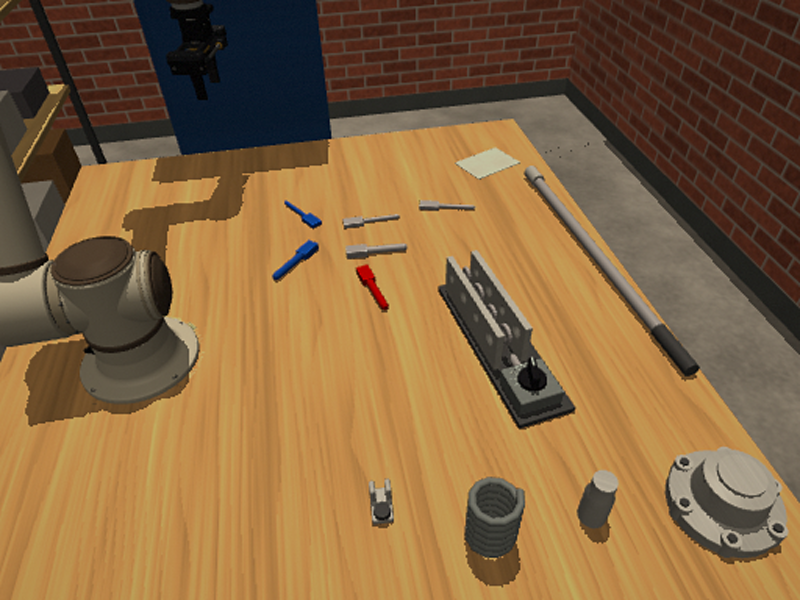

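The scene view shows the fixture with its dial on the left at about (250,325). Three grey pins lie at (538,378), (607,410) and (580,500), and the red and blue ones are look-alikes. The side view shows the same pins at (378,250), (372,220) and (447,206), with the dial at (532,375).

```bash
cat > h.py <<'E'
import numpy as np,cv2,json
from scipy.optimize import least_squares
from scipy.spatial.transform import Rotation as Rot
def proj(c,X):
    q=np.asarray(X)@np.asarray(c["R"]).T+np.asarray(c["t"]); return np.c_[c["fx"]*q[:,0]/q[:,2]+c["cx"],c["fy"]*q[:,1]/q[:,2]+c["cy"]]
def unproj(c,uv,z):
    uv=np.atleast_2d(uv); R=np.asarray(c["R"]);t=np.asarray(c["t"])
    d=np.c_[(uv[:,0]-c["cx"])/c["fx"],(uv[:,1]-c["cy"])/c["fy"],np.ones(len(uv))]@R
    C=-R.T@t; return C+d*((z-C[2])/d[:,2])[:,None]
def wcam(p,s):  # wrist camera -> world R,t
    T=np.eye(4);T[:3,:3]=s["ee_rot"];T[:3,3]=s["tcp_pos"];M=np.linalg.inv(T@np.asarray(p["mount"]))
    return dict(p,R=M[:3,:3],t=M[:3,3])
def fixw(f,P):
    P=np.atleast_2d(P)/1000.;c,s=np.cos(f[2]),np.sin(f[2]);return np.c_[f[0]+c*P[:,0]-s*P[:,1],f[1]+s*P[:,0]+c*P[:,1],P[:,2]]
def pinmask(c,region,z):
    """pose of a pin from its mask: shoulder xy, yaw(tip), by fitting the outline in plane z"""
    v,u=np.nonzero(region); P=unproj(c,np.c_[u,v].astype(float),z)[:,:2]
    m=P.mean(0);U,S,V=np.linalg.svd(P-m,full_matrices=False);a=V[0];x=(P-m)@a;y=(P-m)@V[1]
    lo,hi=np.percentile(x,[1,99]); w=lambda k:np.ptp(y[k]) 
    if w(x<lo+.03)<w(x>hi-.03): a=-a;lo,hi=-hi,-lo
    return m+a*(lo+.0455),m+a*(hi),np.arctan2(a[1],a[0]),hi-lo
E
python3 - <<'E'
from h import *
sc=dict(np.load("scene0.npz"));sd=dict(np.load("side0.npz"))
k=1.5625
A=[((214,357),(60,-225,6)),((405,420),(60,125,0)),((426,382),(-40,125,12)),((275,328),(32,-110,92)),((403,370),(32,110,92)),((415,347),(-30,110,92)),((292,312),(-30,-110,92))]
B=[((440,287),(-40,125,12)),((573,407),(60,-225,12)),((522,424),(-40,-225,6)),((447,256),(-30,110,92)),((531,327),(32,-110,92)),((474,252),(32,110,92))]
def res(f): return np.r_[(proj(sc,fixw(f,[b for _,b in A]))-np.array([a for a,_ in A])/k).ravel(),(proj(sd,fixw(f,[b for _,b in B]))-np.array([a for a,_ in B])/k).ravel()]
s=least_squares(res,[.6,0,0],loss="soft_l1");print("fix",s.x,np.round(res(s.x),1))
json.dump(list(s.x),open("fix.json","w"));print("dial",fixw(s.x,[5,-172,61]),"holes",fixw(s.x,[[-30,y,62] for y in(82.5,27.5,-27.5,-82.5)]))
# pins: tab end, tip
for n,(c,p) in {"A":(sc,[(551,358),(519,401)]),"A2":(sd,[(347,253),(407,248)]),"B":(sc,[(615,387),(595,438)]),"B2":(sd,[(343,223),(399,217)]),"C":(sc,[(601,475),(546,530)]),"C2":(sd,[(419,205),(474,208)])}.items():
    q=unproj(c,np.array(p)/k,.007);d=q[1]-q[0];print(n,q.round(3)[:,:2].tolist(),np.degrees(np.arctan2(d[1],d[0])).round(1),np.linalg.norm(d).round(3))
E
python3 -c "
from station import viewer
p=viewer.capture('wrist');print(p['mount'],p['fx'],p['cx'],p['cy'])"
```

```text
fix [ 0.61464089 -0.05124268  0.1271049 ] [-1.4  1.3 -2.5  5.4  0.8 -1.1 -1.6 -0.2 -1.8 -1.3  1.4 -2.6  1.5 -3.6
 -1.5 -2.3  1.  -0.9 -3.   0.7 -0.4 -0.6  0.2 -0.6  1.8 -2.5]
dial [[ 0.64140378 -0.22122135  0.061     ]] holes [[ 0.57442496  0.02678891  0.062     ]
 [ 0.58139692 -0.02776741  0.062     ]
 [ 0.58836888 -0.08232373  0.062     ]
 [ 0.59534084 -0.13688004  0.062     ]]
A [[0.396, 0.215], [0.518, 0.209]] -2.9 0.123
A2 [[0.396, 0.21], [0.524, 0.199]] -4.9 0.128
B [[0.407, 0.326], [0.529, 0.331]] 2.4 0.121
B2 [[0.401, 0.321], [0.529, 0.316]] -2.2 0.128
C [[0.589, 0.358], [0.709, 0.325]] -15.6 0.124
C2 [[0.583, 0.354], [0.705, 0.313]] -18.4 0.128
[[-6.79664217e-05 -2.62675499e-01  9.64884230e-01 -1.43665753e-01]
 [ 9.99999998e-01 -1.21541529e-06  7.01090966e-05  7.95601384e-04]
 [-1.72432069e-05  9.64884232e-01  2.62675499e-01 -7.05342305e-02]
 [ 0.00000000e+00  0.00000000e+00  0.00000000e+00  1.00000000e+00]] 334.847505496515 256.19060271843574 189.08289521952307
```

```bash
cat >> h.py <<'E'
def Rdown(head): # tool x down, tool y at heading (deg)
    a=np.radians(head);y=np.array([np.cos(a),np.sin(a),0]);x=np.array([0,0,-1.]);return np.c_[x,y,np.cross(x,y)]
def plan(s,goal,head,dmax=.19,amax=34.):
    """rows (one per call) from state s to goal TCP, tool down with y at heading"""
    R=np.array(s["ee_rot"]);p=np.array(s["tcp_pos"]);rv=Rot.from_matrix(R.T@Rdown(head)).as_rotvec();d=np.array(goal)-p
    n=max(1,int(np.ceil(max(np.linalg.norm(d)/dmax,np.degrees(np.linalg.norm(rv))/amax))))
    for i in range(n):
        Ri=R@Rot.from_rotvec(rv*i/n).as_matrix();t=Ri.T@d/n/.75;a=rv/n/np.pi
        print("tx %.4f ty %.4f tz %.4f  ax %.4f ay %.4f az %.4f"%(*t,*a))
E
python3 -c "
from h import *;from station import r
plan(r.sense(),[.58,-.09,.25],97.3)"
```

```text
tx -0.0023 ty 0.1545 tz -0.1561  ax 0.1771 ay 0.0000 az -0.0000
tx -0.0023 ty 0.0488 tz -0.2141  ax 0.1771 ay 0.0000 az -0.0000
tx -0.0023 ty -0.0717 tz -0.2076  ax 0.1771 ay 0.0000 az -0.0000
tx -0.0023 ty -0.1705 tz -0.1384  ax 0.1771 ay 0.0000 az -0.0000
tx -0.0022 ty -0.2179 tz -0.0274  ax 0.1771 ay 0.0000 az -0.0000
```

Request:
play_rows(commands=[{"fingers":-1,"tx":-0.002,"ty":0.154,"tz":-0.156,"ax":0.177,"ay":0,"az":0},{"fingers":-1,"tx":-0.002,"ty":0.154,"tz":-0.156,"ax":0.177,"ay":0,"az":0},{"fingers":-1,"tx":-0.002,"ty":0.154,"tz":-0.156,"ax":0.177,"ay":0,"az":0},{"fingers":-1,"tx":-0.002,"ty":0.154,"tz":-0.156,"ax":0.177,"ay":0,"az":0},{"fingers":-1,"tx":-0.002,"ty":0.154,"tz":-0.156,"ax":0.177,"ay":0,"az":0}])

```text
time_s: 1.27
tcp_pos: [0.2328, 0.4635, 0.2436]
ee_rot: [[-0.001, -0.715, -0.699], [-0.002, -0.699, 0.715], [-1.0, 0.002, -0.001]]
wrist_force: [0.2, 0.3, -0.0]
gripper_width: 1.0
```

Request:
play_rows(commands=[{"fingers":-1,"tx":-0.002,"ty":0.049,"tz":-0.214,"ax":0.177,"ay":0,"az":0},{"fingers":-1,"tx":-0.002,"ty":0.049,"tz":-0.214,"ax":0.177,"ay":0,"az":0},{"fingers":-1,"tx":-0.002,"ty":0.049,"tz":-0.214,"ax":0.177,"ay":0,"az":0},{"fingers":-1,"tx":-0.002,"ty":0.049,"tz":-0.214,"ax":0.177,"ay":0,"az":0},{"fingers":-1,"tx":-0.002,"ty":0.049,"tz":-0.214,"ax":0.177,"ay":0,"az":0}])

```text
time_s: 1.68
tcp_pos: [0.3196, 0.3243, 0.2449]
ee_rot: [[-0.0, -0.977, -0.215], [-0.001, -0.215, 0.977], [-1.0, 0.001, -0.001]]
wrist_force: [-0.3, -0.2, 0.7]
gripper_width: 1.003
```

Request:
play_rows(commands=[{"fingers":-1,"tx":-0.002,"ty":-0.072,"tz":-0.208,"ax":0.177,"ay":0,"az":0},{"fingers":-1,"tx":-0.002,"ty":-0.072,"tz":-0.208,"ax":0.177,"ay":0,"az":0},{"fingers":-1,"tx":-0.002,"ty":-0.072,"tz":-0.208,"ax":0.177,"ay":0,"az":0},{"fingers":-1,"tx":-0.002,"ty":-0.072,"tz":-0.208,"ax":0.177,"ay":0,"az":0},{"fingers":-1,"tx":-0.002,"ty":-0.072,"tz":-0.208,"ax":0.177,"ay":0,"az":0}])

```text
time_s: 2.1
tcp_pos: [0.4077, 0.1847, 0.2463]
ee_rot: [[0.0, -0.942, 0.335], [-0.001, 0.335, 0.942], [-1.0, -0.001, -0.001]]
wrist_force: [0.9, 0.7, 1.2]
gripper_width: 1.003
```

Request:
play_rows(commands=[{"fingers":-1,"tx":-0.002,"ty":-0.17,"tz":-0.138,"ax":0.177,"ay":0,"az":0},{"fingers":-1,"tx":-0.002,"ty":-0.17,"tz":-0.138,"ax":0.177,"ay":0,"az":0},{"fingers":-1,"tx":-0.002,"ty":-0.17,"tz":-0.138,"ax":0.177,"ay":0,"az":0},{"fingers":-1,"tx":-0.002,"ty":-0.17,"tz":-0.138,"ax":0.177,"ay":0,"az":0},{"fingers":-1,"tx":-0.002,"ty":-0.17,"tz":-0.138,"ax":0.177,"ay":0,"az":0}])

```text
time_s: 2.52
tcp_pos: [0.4954, 0.0457, 0.2475]
ee_rot: [[0.001, -0.624, 0.781], [-0.001, 0.781, 0.624], [-1.0, -0.001, -0.0]]
wrist_force: [0.6, 1.2, -0.0]
gripper_width: 1.001
```

Request:
play_rows(commands=[{"fingers":-1,"tx":-0.002,"ty":-0.218,"tz":-0.027,"ax":0.177,"ay":0,"az":0},{"fingers":-1,"tx":-0.002,"ty":-0.218,"tz":-0.027,"ax":0.177,"ay":0,"az":0},{"fingers":-1,"tx":-0.002,"ty":-0.218,"tz":-0.027,"ax":0.177,"ay":0,"az":0},{"fingers":-1,"tx":-0.002,"ty":-0.218,"tz":-0.027,"ax":0.177,"ay":0,"az":0},{"fingers":-1,"tx":-0.002,"ty":-0.218,"tz":-0.027,"ax":0.177,"ay":0,"az":0}])

```text
time_s: 2.93
tcp_pos: [0.5835, -0.0941, 0.2482]
ee_rot: [[0.0, -0.119, 0.993], [-0.002, 0.993, 0.119], [-1.0, -0.002, 0.0]]
wrist_force: [0.9, 1.1, -0.6]
gripper_width: 0.997
```

```bash
cat > look.py <<'E'
import sys
from h import *
from station import r,viewer,spotter
def look(name,wire=True,save=True):
    s=r.sense();p=viewer.capture("wrist");c=wcam(p,s)
    np.savez(name+".npz",**{k:c[k] for k in("fx","fy","cx","cy","R","t","image")})
    im=cv2.resize(p["image"][:,:,::-1],(800,600),interpolation=cv2.INTER_CUBIC)
    if wire:
        f=json.load(open("fix.json"))
        L=[]
        for x in(-30,32): L.append([(x,-110,92),(x,110,92)])
        L+= [[(-40,-225,12),(-40,125,12),(60,125,12),(60,-225,12),(-40,-225,12)],[(-33,-210,42),(-33,-134,42),(43,-134,42),(43,-210,42),(-33,-210,42)]]
        for l in L: cv2.polylines(im,[np.int32(proj(c,fixw(f,l))*1.5625)],False,(0,255,0),1)
        for y in(82.5,27.5,-27.5,-82.5): cv2.circle(im,tuple(int(v) for v in proj(c,fixw(f,[-30,y,62]))[0]*1.5625),3,(0,0,255),-1)
        cv2.circle(im,tuple(int(v) for v in proj(c,fixw(f,[5,-172,72]))[0]*1.5625),3,(0,0,255),-1)
    cv2.imwrite(f"pics/{name}.png",im)
    print(s["time_s"],s["tcp_pos"].round(4),np.degrees(np.arctan2(s["ee_rot"][1,1],s["ee_rot"][0,1])).round(2),s["joints"].round(1),s["wrist_force"].round(1),round(s["gripper_width"],4))
    return s,p,c
if __name__=="__main__": look(sys.argv[1])
E
python3 look.py w1
```

```text
2.9333 [ 0.5835 -0.0941  0.2482] 96.81 [  6.6  18.5  -4.    0.1 -67.5 -89.8] [ 0.9  1.1 -0.6] 0.9968
```

View pics/w1.png

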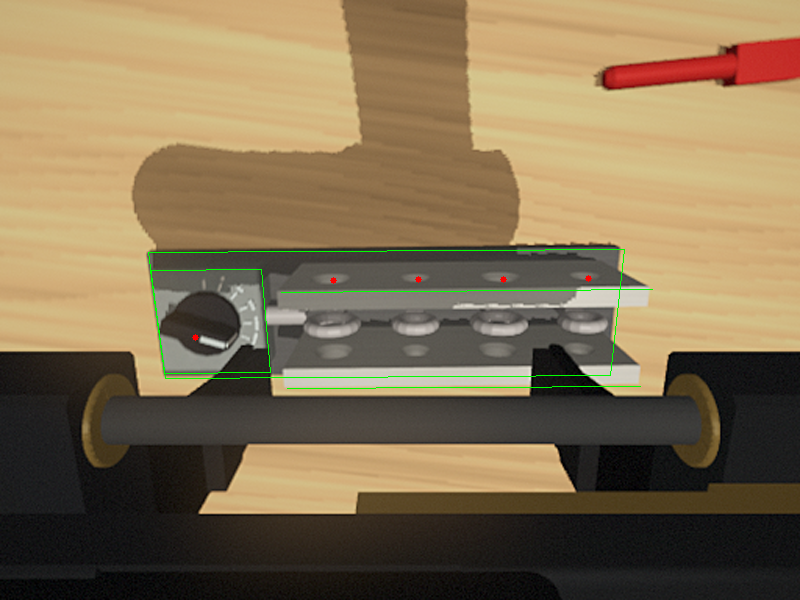

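The wrist view shows the projected wireframe lying on the fixture to within about 2 px. The dial bar runs from (163,325) to its white pointer end at (228,345), so the dial reads about 1.9 rad.

Run:
```python
from h import *;from station import r
c=dict(np.load("w1.npz"));k=1.5625
# refine fixture on this view
A=[((280,291),(-30,-110,92)),((650,288),(-30,110,92)),((284,388),(32,-110,92)),((638,385),(32,110,92)),((333,279),(-30,-82.5,62)),((418,279),(-30,-27.5,62)),((503,279),(-30,27.5,62)),((588,278),(-30,82.5,62)),((149,252),(-40,-225,12)),((620,247),(-40,125,12))]
res=lambda f:(proj(c,fixw(f,[b for _,b in A]))-np.array([a for a,_ in A])/k).ravel()
f0=json.load(open("fix.json"));s=least_squares(res,f0,loss="soft_l1");print(f0,s.x,np.round(res(s.x)*k,1))
json.dump(list(s.x),open("fix.json","w"))
q=unproj(c,np.array([(163,325),(228,345),(203,337),(227,346)])/k,.072);print(q)
for a,b in((0,1),(2,3)):
    d=q[b]-q[a];print(np.degrees(np.arctan2(d[1],d[0])))
dd=fixw(s.x,[5,-172,61])[0];print(dd,np.degrees(s.x[2]))
st=r.sense();plan(st,[dd[0],dd[1],.12],170)
```

```text
[0.6146408929132314, -0.05124268108627159, 0.12710489530327565] [ 0.61400112 -0.05225061  0.12694639] [-0.6  0.5  1.2  0.7  2.2 -0.4  1.4  0.2 -0.8  0.4 -0.9 -0.3 -0.9 -0.9
 -0.8 -0.5 -2.2 -0.2  3.   1.2]
[[ 0.63523562 -0.24245079  0.072     ]
 [ 0.64398013 -0.20042951  0.072     ]
 [ 0.64038319 -0.21669936  0.072     ]
 [ 0.6447523  -0.2010533   0.072     ]]
78.2446711064263
74.39779228146584
[ 0.64073707 -0.22223352  0.061     ] 7.273492535039731
tx 0.0569 ty -0.0605 tz 0.0191  ax -0.1354 ay -0.0001 az -0.0000
tx 0.0569 ty -0.0630 tz -0.0076  ax -0.1354 ay -0.0001 az -0.0000
tx 0.0569 ty -0.0542 tz -0.0330  ax -0.1354 ay -0.0001 az -0.0000
```

Request:
play_rows(commands=[{"fingers":-1,"tx":0.057,"ty":-0.06,"tz":0.019,"ax":-0.132,"ay":0,"az":0},{"fingers":-1,"tx":0.057,"ty":-0.06,"tz":0.019,"ax":-0.132,"ay":0,"az":0},{"fingers":-1,"tx":0.057,"ty":-0.06,"tz":0.019,"ax":-0.132,"ay":0,"az":0},{"fingers":-1,"tx":0.057,"ty":-0.06,"tz":0.019,"ax":-0.132,"ay":0,"az":0}])

```text
time_s: 3.32
tcp_pos: [0.5999, -0.1322, 0.2046]
ee_rot: [[-0.003, -0.522, 0.853], [0.0, 0.853, 0.522], [-1.0, 0.002, -0.003]]
wrist_force: [0.8, -0.1, 1.0]
gripper_width: 0.998
```

Request:
play_rows(commands=[{"fingers":-1,"tx":0.057,"ty":-0.063,"tz":-0.008,"ax":-0.132,"ay":0,"az":0},{"fingers":-1,"tx":0.057,"ty":-0.063,"tz":-0.008,"ax":-0.132,"ay":0,"az":0},{"fingers":-1,"tx":0.057,"ty":-0.063,"tz":-0.008,"ax":-0.132,"ay":0,"az":0},{"fingers":-1,"tx":0.057,"ty":-0.063,"tz":-0.008,"ax":-0.132,"ay":0,"az":0}])

```text
time_s: 3.65
tcp_pos: [0.6193, -0.1755, 0.1618]
ee_rot: [[-0.003, -0.822, 0.57], [0.0, 0.57, 0.822], [-1.0, 0.003, -0.002]]
wrist_force: [0.4, -0.4, 0.4]
gripper_width: 0.997
```

Request:
play_rows(commands=[{"fingers":-0.3,"tx":0.057,"ty":-0.054,"tz":-0.033,"ax":-0.132,"ay":0,"az":0},{"fingers":-0.3,"tx":0.057,"ty":-0.054,"tz":-0.033,"ax":-0.132,"ay":0,"az":0},{"fingers":-0.3,"tx":0.057,"ty":-0.054,"tz":-0.033,"ax":-0.132,"ay":0,"az":0},{"fingers":-0.3,"tx":0.057,"ty":-0.054,"tz":-0.033,"ax":-0.132,"ay":0,"az":0},{"fingers":-0.3,"tx":0.057,"ty":-0.054,"tz":-0.033,"ax":-0.132,"ay":0,"az":0}])

```text
time_s: 4.07
tcp_pos: [0.6388, -0.2185, 0.1203]
ee_rot: [[-0.001, -0.981, 0.194], [0.0, 0.194, 0.981], [-1.0, 0.001, -0.0]]
wrist_force: [0.3, 0.6, -0.4]
gripper_width: 0.713
```

Run:
```python
from h import *;from station import r
st=r.sense();print(st["tcp_pos"],st["gripper_width"],st["joints"].round(1));plan(st,[.6402,-.2218,.073],168)
```

```text
[ 0.63878961 -0.21848756  0.12033866] 0.713448709715193 [ -5.2  32.4  -0.6  -0.  -57.   -6. ]
tx 0.0631 ty -0.0028 tz -0.0040  ax 0.0046 ay -0.0000 az -0.0003
```

Descend, close, then turn counter-clockwise about 106°.

Request:
play_rows(commands=[{"fingers":-0.3,"tx":0.032,"ty":-0.003,"tz":-0.004,"ax":0.004,"ay":0,"az":0},{"fingers":-0.3,"tx":0.063,"ty":-0.003,"tz":-0.004,"ax":0.004,"ay":0,"az":0},{"fingers":-0.3,"tx":0.063,"ty":-0.003,"tz":-0.004,"ax":0.004,"ay":0,"az":0}])

```text
time_s: 4.32
tcp_pos: [0.6375, -0.2208, 0.0691]
ee_rot: [[-0.008, -0.978, 0.209], [0.003, 0.209, 0.978], [-1.0, 0.009, 0.001]]
wrist_force: [-0.4, -0.1, -1.0]
gripper_width: 0.652
```

Request:
play_rows(commands=[{"fingers":0.6,"tx":0,"ty":0,"tz":0,"ax":0,"ay":0,"az":0},{"fingers":0.6,"tx":0,"ty":0,"tz":0,"ax":0,"ay":0,"az":0},{"fingers":0.6,"tx":0,"ty":0,"tz":0,"ax":0,"ay":0,"az":0},{"fingers":0.6,"tx":0,"ty":0,"tz":0,"ax":0,"ay":0,"az":0},{"fingers":0.6,"tx":0,"ty":0,"tz":0,"ax":0,"ay":0,"az":0}])

```text
time_s: 4.73
tcp_pos: [0.6412, -0.2223, 0.075]
ee_rot: [[0.002, -0.978, 0.208], [-0.0, 0.208, 0.978], [-1.0, -0.002, 0.0]]
wrist_force: [0.0, -0.1, -0.3]
gripper_width: 0.358
```

Request:
play_rows(commands=[{"fingers":0.74,"tx":0,"ty":0,"tz":0,"ax":0,"ay":0,"az":0},{"fingers":0.74,"tx":0,"ty":0,"tz":0,"ax":0,"ay":0,"az":0},{"fingers":0.74,"tx":0,"ty":0,"tz":0,"ax":0,"ay":0,"az":0}])

```text
time_s: 4.98
tcp_pos: [0.6417, -0.2226, 0.074]
ee_rot: [[0.003, -0.978, 0.208], [-0.001, 0.208, 0.978], [-1.0, -0.003, 0.0]]
wrist_force: [4.2, -1.6, -1.4]
gripper_width: 0.166
```

Request:
play_rows(commands=[{"fingers":0.9,"tx":0,"ty":0,"tz":0,"ax":0,"ay":0,"az":0},{"fingers":0.9,"tx":0,"ty":0,"tz":0,"ax":0,"ay":0,"az":0},{"fingers":0.9,"tx":0,"ty":0,"tz":0,"ax":0,"ay":0,"az":0}])

```text
time_s: 5.23
tcp_pos: [0.6426, -0.2228, 0.074]
ee_rot: [[0.004, -0.978, 0.208], [-0.001, 0.208, 0.978], [-1.0, -0.005, -0.0]]
wrist_force: [5.0, -1.7, -2.2]
gripper_width: 0.132
```

Request:
play_rows(commands=[{"fingers":1,"tx":0,"ty":0,"tz":0,"ax":-0.03,"ay":0,"az":0},{"fingers":1,"tx":0,"ty":0,"tz":0,"ax":-0.06,"ay":0,"az":0},{"fingers":1,"tx":0,"ty":0,"tz":0,"ax":-0.09,"ay":0,"az":0},{"fingers":1,"tx":0,"ty":0,"tz":0,"ax":-0.12,"ay":0,"az":0},{"fingers":1,"tx":0,"ty":0,"tz":0,"ax":-0.15,"ay":0,"az":0}])

```text
time_s: 5.65
tcp_pos: [0.6422, -0.2227, 0.074]
ee_rot: [[0.004, -0.965, -0.263], [-0.001, -0.263, 0.965], [-1.0, -0.003, -0.002]]
wrist_force: [4.5, -1.9, -1.1]
gripper_width: 0.133
```

Request:
play_rows(commands=[{"fingers":1,"tx":0,"ty":0,"tz":0,"ax":-0.03,"ay":0,"az":0},{"fingers":1,"tx":0,"ty":0,"tz":0,"ax":-0.06,"ay":0,"az":0},{"fingers":1,"tx":0,"ty":0,"tz":0,"ax":-0.09,"ay":0,"az":0},{"fingers":1,"tx":0,"ty":0,"tz":0,"ax":-0.12,"ay":0,"az":0},{"fingers":1,"tx":0,"ty":0,"tz":0,"ax":-0.15,"ay":0,"az":0}])

```text
time_s: 6.07
tcp_pos: [0.6418, -0.223, 0.074]
ee_rot: [[0.003, -0.74, -0.672], [-0.001, -0.672, 0.74], [-1.0, -0.001, -0.003]]
wrist_force: [3.2, -3.1, -1.0]
gripper_width: 0.134
```

Request:
play_rows(commands=[{"fingers":1,"tx":0,"ty":0,"tz":0,"ax":-0.03,"ay":0,"az":0},{"fingers":1,"tx":0,"ty":0,"tz":0,"ax":-0.06,"ay":0,"az":0},{"fingers":1,"tx":0,"ty":0,"tz":0,"ax":-0.09,"ay":0,"az":0},{"fingers":1,"tx":0,"ty":0,"tz":0,"ax":-0.12,"ay":0,"az":0},{"fingers":1,"tx":0,"ty":0,"tz":0,"ax":-0.15,"ay":0,"az":0}])

```text
time_s: 6.48
tcp_pos: [0.6416, -0.2233, 0.074]
ee_rot: [[0.002, -0.354, -0.935], [-0.001, -0.935, 0.354], [-1.0, 0.001, -0.003]]
wrist_force: [3.3, -2.9, -1.1]
gripper_width: 0.14
```

Request:
play_rows(commands=[{"fingers":1,"tx":0,"ty":0,"tz":0,"ax":-0.03,"ay":0,"az":0},{"fingers":1,"tx":0,"ty":0,"tz":0,"ax":-0.06,"ay":0,"az":0},{"fingers":1,"tx":0,"ty":0,"tz":0,"ax":-0.09,"ay":0,"az":0},{"fingers":1,"tx":0,"ty":0,"tz":0,"ax":-0.12,"ay":0,"az":0},{"fingers":1,"tx":0,"ty":0,"tz":0,"ax":-0.14,"ay":0,"az":0}])

```text
time_s: 6.9
tcp_pos: [0.6416, -0.2237, 0.074]
ee_rot: [[0.002, 0.077, -0.997], [-0.002, -0.997, -0.077], [-1.0, 0.002, -0.002]]
wrist_force: [3.0, -4.9, -1.8]
gripper_width: 0.131
```

Request:
play_rows(commands=[{"fingers":1,"tx":0,"ty":0,"tz":0,"ax":0,"ay":0,"az":0},{"fingers":1,"tx":0,"ty":0,"tz":0,"ax":0,"ay":0,"az":0}])

```text
time_s: 7.07
tcp_pos: [0.6415, -0.2237, 0.074]
ee_rot: [[0.002, 0.073, -0.997], [-0.002, -0.997, -0.073], [-1.0, 0.002, -0.002]]
wrist_force: [3.1, -4.5, -1.1]
gripper_width: 0.133
```

```bash
python3 look.py w2
```

```text
7.0667 [ 0.6415 -0.2237  0.074 ] -85.8 [ -5.6  35.4  -2.7   0.1 -51.8  99.7] [ 3.1 -4.5 -1.1] 0.133
```

View pics/w2.png

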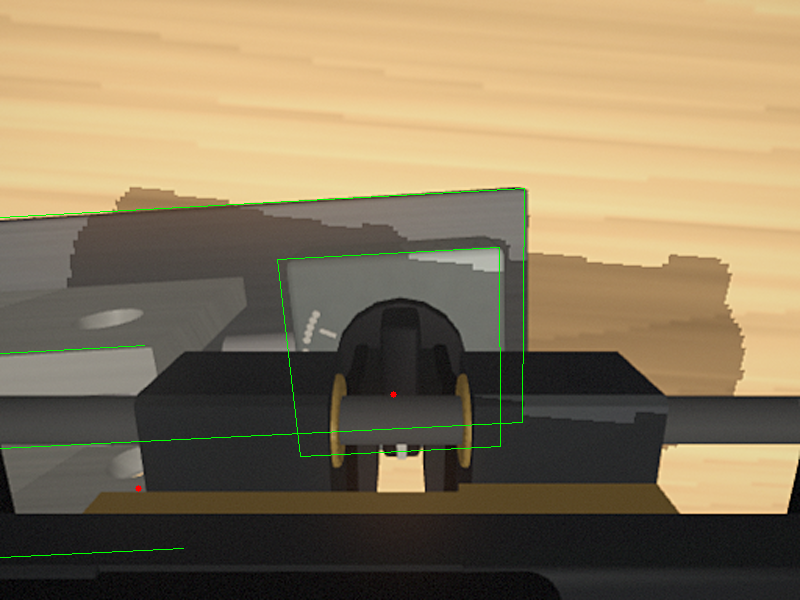

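The white pointer end shows between the jaws at (402,450) on the robot's side, so the dial is close to zero at roughly 0.05 rad. I'll nudge it a little further. Then I'll use the fixed bar to calibrate grip force by sliding up with full and partial closing commands.

Request:
play_rows(commands=[{"fingers":1,"tx":0,"ty":0,"tz":0,"ax":-0.01,"ay":0,"az":0},{"fingers":1,"tx":0,"ty":0,"tz":0,"ax":-0.01,"ay":0,"az":0},{"fingers":1,"tx":0,"ty":0,"tz":0,"ax":-0.01,"ay":0,"az":0}])

```text
time_s: 7.37
tcp_pos: [0.6416, -0.2237, 0.074]
ee_rot: [[0.002, 0.104, -0.995], [-0.002, -0.995, -0.104], [-1.0, 0.002, -0.002]]
wrist_force: [3.2, -4.1, -1.0]
gripper_width: 0.131
```

Request:
play_rows(commands=[{"fingers":1,"tx":-0.003,"ty":0,"tz":0,"ax":0,"ay":0,"az":0},{"fingers":1,"tx":-0.006,"ty":0,"tz":0,"ax":0,"ay":0,"az":0}])

```text
time_s: 7.53
tcp_pos: [0.6413, -0.2237, 0.0743]
ee_rot: [[0.002, 0.103, -0.995], [-0.001, -0.995, -0.103], [-1.0, 0.001, -0.002]]
wrist_force: [12.0, -10.6, -27.4]
gripper_width: 0.132
```

Request:
play_rows(commands=[{"fingers":0.75,"tx":0.006,"ty":0,"tz":0,"ax":0,"ay":0,"az":0},{"fingers":0.75,"tx":0.006,"ty":0,"tz":0,"ax":0,"ay":0,"az":0},{"fingers":0.75,"tx":0.006,"ty":0,"tz":0,"ax":0,"ay":0,"az":0}])

```text
time_s: 7.78
tcp_pos: [0.6414, -0.2237, 0.074]
ee_rot: [[0.002, 0.104, -0.995], [-0.002, -0.995, -0.104], [-1.0, 0.002, -0.002]]
wrist_force: [3.0, -4.5, -0.0]
gripper_width: 0.137
```

Request:
play_rows(commands=[{"fingers":0.75,"tx":-0.003,"ty":0,"tz":0,"ax":0,"ay":0,"az":0},{"fingers":0.75,"tx":-0.006,"ty":0,"tz":0,"ax":0,"ay":0,"az":0}])

```text
time_s: 7.95
tcp_pos: [0.6413, -0.2236, 0.0743]
ee_rot: [[0.002, 0.103, -0.995], [-0.0, -0.995, -0.103], [-1.0, 0.001, -0.002]]
wrist_force: [12.8, -11.7, -26.7]
gripper_width: 0.139
```

Request:
play_rows(commands=[{"fingers":0.75,"tx":-0.003,"ty":0,"tz":0,"ax":0,"ay":0,"az":0},{"fingers":0.75,"tx":-0.003,"ty":0,"tz":0,"ax":0,"ay":0,"az":0}])

```text
time_s: 8.12
tcp_pos: [0.6413, -0.2236, 0.0743]
ee_rot: [[0.001, 0.102, -0.995], [0.0, -0.995, -0.102], [-1.0, -0.0, -0.001]]
wrist_force: [12.1, -11.3, -26.2]
gripper_width: 0.138
```

Request:
play_rows(commands=[{"fingers":0.75,"tx":-0.003,"ty":0,"tz":0,"ax":0,"ay":0,"az":0},{"fingers":0.75,"tx":-0.003,"ty":0,"tz":0,"ax":0,"ay":0,"az":0}])

```text
time_s: 8.28
tcp_pos: [0.6412, -0.2236, 0.0744]
ee_rot: [[0.0, 0.101, -0.995], [0.001, -0.995, -0.101], [-1.0, -0.001, -0.0]]
wrist_force: [15.0, -12.4, -33.4]
gripper_width: 0.137
```

Request:
play_rows(commands=[{"fingers":0.75,"tx":-0.003,"ty":0,"tz":0,"ax":0,"ay":0,"az":0},{"fingers":0.75,"tx":-0.003,"ty":0,"tz":0,"ax":0,"ay":0,"az":0}])

```text
time_s: 8.45
tcp_pos: [0.6407, -0.2237, 0.075]
ee_rot: [[-0.001, 0.101, -0.995], [0.001, -0.995, -0.101], [-1.0, -0.001, 0.001]]
wrist_force: [17.2, -14.3, -38.9]
gripper_width: 0.135
```

Request:
play_rows(commands=[{"fingers":0.73,"tx":0,"ty":0,"tz":0,"ax":0,"ay":0,"az":0},{"fingers":0.73,"tx":0,"ty":0,"tz":0,"ax":0,"ay":0,"az":0}])

```text
time_s: 8.62
tcp_pos: [0.6385, -0.2239, 0.0794]
ee_rot: [[-0.007, 0.102, -0.995], [-0.0, -0.995, -0.102], [-1.0, -0.001, 0.007]]
wrist_force: [2.0, -8.5, -10.5]
gripper_width: 0.134
```

Request:
play_rows(commands=[{"fingers":0.71,"tx":0,"ty":0,"tz":0,"ax":0,"ay":0,"az":0},{"fingers":0.71,"tx":0,"ty":0,"tz":0,"ax":0,"ay":0,"az":0}])

```text
time_s: 8.78
tcp_pos: [0.6385, -0.2237, 0.0825]
ee_rot: [[-0.006, 0.103, -0.995], [-0.0, -0.995, -0.103], [-1.0, -0.0, 0.006]]
wrist_force: [-0.2, -6.0, -3.9]
gripper_width: 0.142
```

Request:
play_rows(commands=[{"fingers":0.69,"tx":0,"ty":0,"tz":0,"ax":0,"ay":0,"az":0},{"fingers":0.69,"tx":0,"ty":0,"tz":0,"ax":0,"ay":0,"az":0}])

```text
time_s: 8.95
tcp_pos: [0.6387, -0.2232, 0.0835]
ee_rot: [[-0.005, 0.103, -0.995], [-0.0, -0.995, -0.103], [-1.0, -0.0, 0.005]]
wrist_force: [-0.4, -6.2, -3.2]
gripper_width: 0.152
```

Grip force turns out to be graded by the closing command: 0.75 slips at about 42 N, and 0.73 slips at about 10 N. For the 26 mm tab I'll use about 0.41. Now I'll release the dial and move over the pins.

Request:
play_rows(commands=[{"fingers":0.3,"tx":0,"ty":0,"tz":0,"ax":0,"ay":0,"az":0},{"fingers":0.3,"tx":0,"ty":0,"tz":0,"ax":0,"ay":0,"az":0},{"fingers":0.1,"tx":-0.06,"ty":0,"tz":0,"ax":0,"ay":0,"az":0},{"fingers":0.1,"tx":-0.12,"ty":0,"tz":0,"ax":0,"ay":0,"az":0},{"fingers":0.1,"tx":-0.17,"ty":0,"tz":0,"ax":0,"ay":0,"az":0}])

```text
time_s: 9.37
tcp_pos: [0.6401, -0.2215, 0.2111]
ee_rot: [[-0.002, 0.105, -0.994], [0.001, -0.994, -0.105], [-1.0, -0.001, 0.002]]
wrist_force: [1.5, -0.8, 1.2]
gripper_width: 0.417
```

```bash
python3 -c "
from look import *
s,p,c=look('w3');plan(s,[.47,.27,.40],-90)"
```

```text
9.3667 [ 0.6401 -0.2215  0.2111] -83.98 [ -5.5  28.3   6.2  -0.  -67.9 101.5] [ 1.5 -0.8  1.2] 0.4173
tx -0.0837 ty -0.2253 tz 0.0524  ax 0.0112 ay 0.0002 az 0.0001
tx -0.0838 ty -0.2233 tz 0.0602  ax 0.0112 ay 0.0002 az 0.0001
tx -0.0838 ty -0.2210 tz 0.0680  ax 0.0112 ay 0.0002 az 0.0001
```

Request:
play_rows(commands=[{"fingers":0.1,"tx":-0.084,"ty":-0.225,"tz":0.052,"ax":0.011,"ay":0,"az":0},{"fingers":0.1,"tx":-0.084,"ty":-0.225,"tz":0.052,"ax":0.011,"ay":0,"az":0},{"fingers":0.1,"tx":-0.084,"ty":-0.225,"tz":0.052,"ax":0.011,"ay":0,"az":0},{"fingers":0.1,"tx":-0.084,"ty":-0.225,"tz":0.052,"ax":0.011,"ay":0,"az":0},{"fingers":0.1,"tx":-0.084,"ty":-0.225,"tz":0.052,"ax":0.011,"ay":0,"az":0}])

```text
time_s: 9.83
tcp_pos: [0.5833, -0.0547, 0.2758]
ee_rot: [[0.004, 0.073, -0.997], [0.002, -0.997, -0.073], [-1.0, -0.001, -0.004]]
wrist_force: [0.1, 0.2, 0.2]
gripper_width: 0.449
```

Request:
play_rows(commands=[{"fingers":0.1,"tx":-0.084,"ty":-0.223,"tz":0.06,"ax":0.011,"ay":0,"az":0},{"fingers":0.1,"tx":-0.084,"ty":-0.223,"tz":0.06,"ax":0.011,"ay":0,"az":0},{"fingers":0.1,"tx":-0.084,"ty":-0.223,"tz":0.06,"ax":0.011,"ay":0,"az":0},{"fingers":0.1,"tx":-0.084,"ty":-0.223,"tz":0.06,"ax":0.011,"ay":0,"az":0},{"fingers":0.1,"tx":-0.084,"ty":-0.223,"tz":0.06,"ax":0.011,"ay":0,"az":0}])

```text
time_s: 10.25
tcp_pos: [0.5264, 0.109, 0.3386]
ee_rot: [[0.004, 0.039, -0.999], [0.003, -0.999, -0.039], [-1.0, -0.003, -0.004]]
wrist_force: [0.5, -0.3, 0.6]
gripper_width: 0.452
```

Request:
play_rows(commands=[{"fingers":0.1,"tx":-0.084,"ty":-0.221,"tz":0.068,"ax":0.011,"ay":0,"az":0},{"fingers":0.1,"tx":-0.084,"ty":-0.221,"tz":0.068,"ax":0.011,"ay":0,"az":0},{"fingers":0.1,"tx":-0.084,"ty":-0.221,"tz":0.068,"ax":0.011,"ay":0,"az":0},{"fingers":0.1,"tx":-0.084,"ty":-0.221,"tz":0.068,"ax":0.011,"ay":0,"az":0},{"fingers":0.1,"tx":-0.084,"ty":-0.221,"tz":0.068,"ax":0.011,"ay":0,"az":0}])

```text
time_s: 10.67
tcp_pos: [0.4692, 0.2729, 0.4011]
ee_rot: [[0.002, 0.005, -1.0], [0.004, -1.0, -0.005], [-1.0, -0.004, -0.002]]
wrist_force: [0.2, -0.4, 0.6]
gripper_width: 0.448
```

Request:
play_rows(commands=[{"fingers":0.1,"tx":0,"ty":0,"tz":0,"ax":0,"ay":0,"az":0},{"fingers":0.1,"tx":0,"ty":0,"tz":0,"ax":0,"ay":0,"az":0}])

```text
time_s: 10.83
tcp_pos: [0.47, 0.27, 0.399]
ee_rot: [[-0.0, 0.003, -1.0], [0.001, -1.0, -0.003], [-1.0, -0.001, 0.0]]
wrist_force: [-0.1, 0.3, 0.3]
gripper_width: 0.443
```

```bash
python3 -c "
from look import *
s,p,c=look('w4',False)
for n in ['pin_thin1','pin_thick1']:
    for d in spotter.silhouettes(n,p):
        g=d['region'];z=.005 if 'thin' in n else .008
        col=p['image'][g].mean(0).round();sh,tip,yaw,L=pinmask(c,g,z)
        print(n,round(d['score'],2),np.round(d['uv']),g.sum(),col,sh.round(4),tip.round(4),np.degrees(yaw).round(1),L.round(3))
a=cv2.imread('pics/w3.png')[:,150:650];b=cv2.imread('pics/w4.png')
cv2.imwrite('pics/w34.png',np.vstack([b[:360],cv2.resize(a[150:450],(800,480))])[:840])
im=np.vstack([b[:370],cv2.resize(a[200:430,:],(500,230)).repeat(1,1) if 0 else np.pad(a[200:430],((0,0),(0,300),(0,0)))]);cv2.imwrite('pics/w34.png',im)
"
```

```text
10.8333 [0.47  0.27  0.399] -89.81 [ 47.    9.9   5.8  -0.  -85.8  43.2] [-0.1  0.3  0.3] 0.4432
pin_thin1 0.8 [208.  48.] 855 [181. 174. 166.] [0.6271 0.3461] [0.6752 0.331 ] -17.5 0.096
pin_thin1 0.58 [194. 227.] 248 [ 69.  93. 155.] [0.3187 0.373 ] [0.2915 0.4136] 123.9 0.094
pin_thin1 0.55 [222. 159.] 805 [182. 172. 163.] [0.4429 0.3257] [0.5249 0.3252] -0.4 0.127
pin_thick1 0.91 [296. 161.] 1066 [143. 135. 127.] [0.4362 0.2112] [0.5191 0.2053] -4.1 0.129
pin_thick1 0.81 [355. 167.] 1011 [115.  29.  24.] [0.4262 0.1085] [0.4439 0.0272] -77.7 0.129
pin_thick1 0.73 [275. 234.] 564 [56. 64. 99.] [0.2964 0.2247] [0.282  0.2096] -133.7 0.066
```

View pics/w34.png

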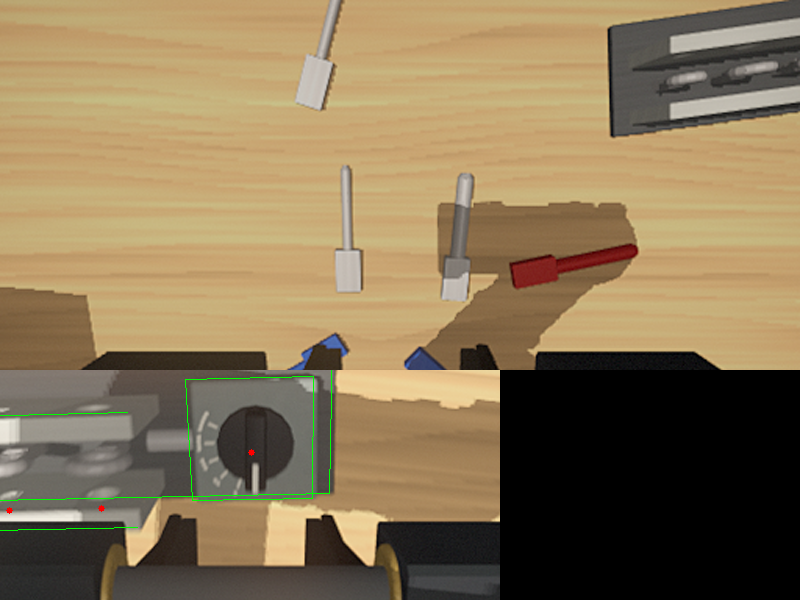

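One thick pin lies at (458,240) and two thin pins at (346,235) and (320,60); the red and blue ones are to be ignored. The dial pointer sits at zero. I'll pick the thick pin first.

```bash
python3 -c "
from h import *;from station import r
plan(r.sense(),[.4222,.2122,.06],-94.1,.2)
for y in(82.5,27.5,-27.5,-82.5): print(y,fixw(json.load(open('fix.json')),[-30,y,62]))"
```

```text
tx 0.2256 ty 0.0371 tz 0.0321  ax 0.0113 ay 0.0002 az -0.0001
tx 0.2256 ty 0.0383 tz 0.0309  ax 0.0113 ay 0.0002 az -0.0001
82.5 [[0.57379756 0.02578735 0.062     ]]
27.5 [[ 0.58076087 -0.02877007  0.062     ]]
-27.5 [[ 0.58772418 -0.08332749  0.062     ]]
-82.5 [[ 0.5946875  -0.13788491  0.062     ]]
```

Request:
play_rows(commands=[{"fingers":0,"tx":0.226,"ty":0.037,"tz":0.032,"ax":0.012,"ay":0,"az":0},{"fingers":0,"tx":0.226,"ty":0.037,"tz":0.032,"ax":0.012,"ay":0,"az":0},{"fingers":0,"tx":0.226,"ty":0.037,"tz":0.032,"ax":0.012,"ay":0,"az":0},{"fingers":0,"tx":0.226,"ty":0.037,"tz":0.032,"ax":0.012,"ay":0,"az":0},{"fingers":0,"tx":0.226,"ty":0.037,"tz":0.032,"ax":0.012,"ay":0,"az":0}])

```text
time_s: 11.4
tcp_pos: [0.4421, 0.2358, 0.2218]
ee_rot: [[-0.014, -0.041, -0.999], [-0.01, -0.999, 0.041], [-1.0, 0.01, 0.013]]
wrist_force: [-1.2, -0.9, -1.0]
gripper_width: 0.499
```

Request:
play_rows(commands=[{"fingers":0,"tx":0.05,"ty":0.009,"tz":0.007,"ax":0.011,"ay":0,"az":0},{"fingers":0,"tx":0.1,"ty":0.018,"tz":0.015,"ax":0.011,"ay":0,"az":0},{"fingers":0,"tx":0.16,"ty":0.027,"tz":0.022,"ax":0.011,"ay":0,"az":0},{"fingers":0,"tx":0.205,"ty":0.035,"tz":0.028,"ax":0.011,"ay":0,"az":0},{"fingers":0,"tx":0.226,"ty":0.038,"tz":0.031,"ax":0.011,"ay":0,"az":0}])

```text
time_s: 11.82
tcp_pos: [0.4213, 0.2112, 0.057]
ee_rot: [[-0.004, -0.074, -0.997], [-0.004, -0.997, 0.074], [-1.0, 0.004, 0.004]]
wrist_force: [-0.0, -0.8, -0.3]
gripper_width: 0.498
```

Request:
play_rows(commands=[{"fingers":0,"tx":0,"ty":0,"tz":0,"ax":0,"ay":0,"az":0},{"fingers":0,"tx":0,"ty":0,"tz":0,"ax":0,"ay":0,"az":0},{"fingers":0,"tx":0,"ty":0,"tz":0,"ax":0,"ay":0,"az":0}])

```text
time_s: 12.07
tcp_pos: [0.4249, 0.2152, 0.0619]
ee_rot: [[0.004, -0.071, -0.997], [0.003, -0.997, 0.071], [-1.0, -0.003, -0.004]]
wrist_force: [-0.1, 0.3, -0.5]
gripper_width: 0.503
```

```bash
python3 -c "
from look import *
s,p,c=look('w5',False);plan(s,[.4222,.2122,.022],-94.1)
for d in spotter.silhouettes('pin_thick1',p): print(d['score'],d['uv'],d['region'].sum())
for (x,y) in [(.4362,.2112),(.5191,.2053)]: print(proj(c,[[x,y,.012]])*1.5625)
"
```

```text
12.0667 [0.4249 0.2152 0.0619] -94.08 [ 46.5  20.5 -33.3   0.1 -35.9  39.4] [-0.1  0.3 -0.5] 0.5027
tx 0.0532 ty 0.0045 tz 0.0035  ax 0.0001 ay -0.0012 az 0.0011
0.73 [260.0, 167.3] 6672
0.67 [422.2, 195.0] 5418
[[407.44224803 311.32185841]]
[[408.24987746  80.90052015]]
```

View pics/w5.png

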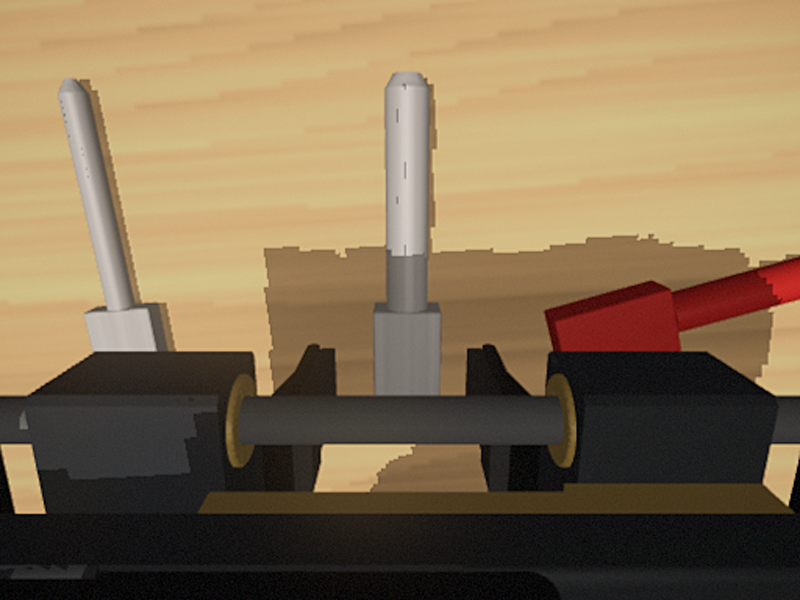

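The thick pin is centred between the open jaws, with its shoulder at (408,307) as predicted. I'll descend and close gently.

Request:
play_rows(commands=[{"fingers":0,"tx":0.015,"ty":0.003,"tz":0.003,"ax":0,"ay":0,"az":0},{"fingers":0,"tx":0.03,"ty":0.004,"tz":0.003,"ax":0,"ay":-0.001,"az":0.001},{"fingers":0.1,"tx":0.045,"ty":0.004,"tz":0.003,"ax":0,"ay":-0.001,"az":0.001},{"fingers":0.2,"tx":0.053,"ty":0.004,"tz":0.003,"ax":0,"ay":-0.001,"az":0.001},{"fingers":0.3,"tx":0.053,"ty":0.004,"tz":0.003,"ax":0,"ay":-0.001,"az":0.001}])

```text
time_s: 12.58
tcp_pos: [0.4207, 0.2114, 0.0199]
ee_rot: [[-0.003, -0.071, -0.997], [-0.003, -0.997, 0.071], [-1.0, 0.003, 0.003]]
wrist_force: [0.3, -0.9, 1.2]
gripper_width: 0.397
```

Request:
play_rows(commands=[{"fingers":0.36,"tx":0,"ty":0,"tz":0,"ax":0,"ay":0,"az":0},{"fingers":0.36,"tx":0,"ty":0,"tz":0,"ax":0,"ay":0,"az":0},{"fingers":0.38,"tx":0,"ty":0,"tz":0,"ax":0,"ay":0,"az":0},{"fingers":0.38,"tx":0,"ty":0,"tz":0,"ax":0,"ay":0,"az":0},{"fingers":0.39,"tx":0,"ty":0,"tz":0,"ax":0,"ay":0,"az":0}])

```text
time_s: 13.0
tcp_pos: [0.4203, 0.2109, 0.0202]
ee_rot: [[-0.003, -0.071, -0.997], [-0.002, -0.997, 0.071], [-1.0, 0.003, 0.003]]
wrist_force: [-0.0, 1.3, 0.5]
gripper_width: 0.311
```

Request:
play_rows(commands=[{"fingers":0.4,"tx":0,"ty":0,"tz":0,"ax":0,"ay":0,"az":0},{"fingers":0.4,"tx":0,"ty":0,"tz":0,"ax":0,"ay":0,"az":0},{"fingers":0.41,"tx":0,"ty":0,"tz":0,"ax":0,"ay":0,"az":0},{"fingers":0.41,"tx":0,"ty":0,"tz":0,"ax":0,"ay":0,"az":0},{"fingers":0.41,"tx":0,"ty":0,"tz":0,"ax":0,"ay":0,"az":0}])

```text
time_s: 13.42
tcp_pos: [0.4204, 0.211, 0.0202]
ee_rot: [[-0.003, -0.071, -0.997], [-0.003, -0.997, 0.071], [-1.0, 0.003, 0.003]]
wrist_force: [0.6, 0.2, 1.2]
gripper_width: 0.304
```

Request:
play_rows(commands=[{"fingers":0.41,"tx":-0.02,"ty":0,"tz":0,"ax":0,"ay":0,"az":0},{"fingers":0.41,"tx":-0.04,"ty":0,"tz":0,"ax":0,"ay":0,"az":0},{"fingers":0.41,"tx":-0.06,"ty":0,"tz":0,"ax":0,"ay":0,"az":0},{"fingers":0.41,"tx":-0.08,"ty":0,"tz":0,"ax":0,"ay":0,"az":0},{"fingers":0.41,"tx":-0.08,"ty":0,"tz":0,"ax":0,"ay":0,"az":0}])

```text
time_s: 13.83
tcp_pos: [0.4214, 0.2118, 0.0822]
ee_rot: [[0.0, -0.071, -0.997], [0.0, -0.997, 0.071], [-1.0, -0.0, -0.0]]
wrist_force: [0.8, 0.3, -0.3]
gripper_width: 0.298
```

```bash
python3 -c "
from look import *
s,p,c=look('w6',False)
for d in spotter.silhouettes('pin_thick1',p): print(d['score'],d['uv'],d['region'].sum())
"
```

```text
13.8333 [0.4214 0.2118 0.0822] -94.08 [ 46.5  18.3 -32.6   0.  -39.1  39.4] [ 0.8  0.3 -0.3] 0.2975
0.94 [258.5, 159.1] 9640
0.69 [402.7, 179.6] 5789
```

View pics/w6.png

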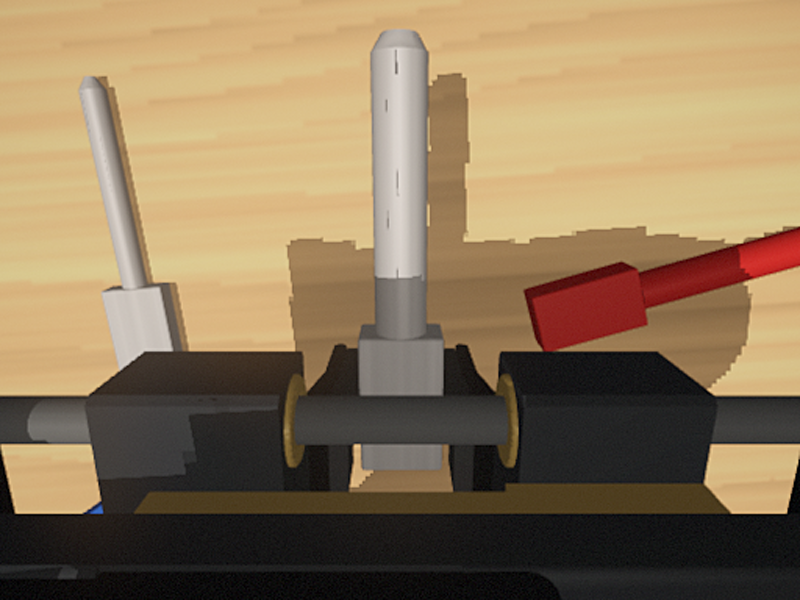

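The thick pin is lifted level and gripped at reading 0.2975. Its shoulder is at row 330 and its tip at (400,30). Next I'll get the pin-in-hand offset and plan the move to the hole at y -82.5.

Run:
```python
from h import *;from station import r
c=dict(np.load("w6.npz"));s=r.sense();k=1.5625;z=s["tcp_pos"][2]-.0122
R=s["ee_rot"];
for uv,dz in(((400,325),.008),((400,30),.004),((377,100),0.0),((428,100),0.0),((375,320),0),((425,320),0)):
    P=unproj(c,np.array(uv)/k,z+dz)[0];print(uv,(R.T@(P-s["tcp_pos"])*1000).round(1))
f=json.load(open("fix.json"));g=fixw(f,[-30-125,-82.5,0])[0];print(g)
plan(s,[g[0],g[1],.0762],-90+np.degrees(f[2]),.13)
```

```text
(400, 325) [  4.1  -0.7 -21.5]
(400, 30) [   7.9   -0.8 -103.5]
(377, 100) [ 11.9  -7.3 -86.2]
(428, 100) [ 11.9   7.2 -86.3]
(375, 320) [ 12.1  -8.6 -20.6]
(425, 320) [ 12.2   7.2 -20.6]
[ 0.47069336 -0.15371062  0.        ]
tx 0.0020 ty 0.1599 tz -0.0341  ax -0.0211 ay 0.0004 az -0.0003
tx 0.0019 ty 0.1618 tz -0.0234  ax -0.0211 ay 0.0004 az -0.0003
tx 0.0018 ty 0.1630 tz -0.0127  ax -0.0211 ay 0.0004 az -0.0003
```

Request:
play_rows(commands=[{"fingers":0.41,"tx":0,"ty":0.025,"tz":-0.005,"ax":-0.004,"ay":0,"az":0},{"fingers":0.41,"tx":0,"ty":0.055,"tz":-0.012,"ax":-0.008,"ay":0,"az":0},{"fingers":0.41,"tx":0,"ty":0.09,"tz":-0.019,"ax":-0.012,"ay":0,"az":0},{"fingers":0.41,"tx":0,"ty":0.125,"tz":-0.027,"ax":-0.017,"ay":0,"az":0},{"fingers":0.41,"tx":0.002,"ty":0.16,"tz":-0.034,"ax":-0.021,"ay":0,"az":0}])

```text
time_s: 14.35
tcp_pos: [0.4364, 0.0879, 0.0777]
ee_rot: [[-0.006, -0.004, -1.0], [-0.004, -1.0, 0.004], [-1.0, 0.004, 0.006]]
wrist_force: [0.4, 1.0, -0.3]
gripper_width: 0.298
```

Request:
play_rows(commands=[{"fingers":0.41,"tx":0,"ty":0.034,"tz":-0.005,"ax":-0.004,"ay":0,"az":0},{"fingers":0.41,"tx":0,"ty":0.067,"tz":-0.01,"ax":-0.008,"ay":0,"az":0},{"fingers":0.41,"tx":0,"ty":0.1,"tz":-0.014,"ax":-0.012,"ay":0,"az":0},{"fingers":0.41,"tx":0,"ty":0.132,"tz":-0.019,"ax":-0.017,"ay":0,"az":0},{"fingers":0.41,"tx":0.002,"ty":0.162,"tz":-0.023,"ax":-0.021,"ay":0,"az":0}])

```text
time_s: 14.77
tcp_pos: [0.4528, -0.0337, 0.0765]
ee_rot: [[-0.006, 0.061, -0.998], [-0.003, -0.998, -0.061], [-1.0, 0.003, 0.006]]
wrist_force: [0.6, -0.1, -1.1]
gripper_width: 0.298
```

Request:
play_rows(commands=[{"fingers":0.41,"tx":0,"ty":0.035,"tz":-0.003,"ax":-0.005,"ay":0,"az":0},{"fingers":0.41,"tx":0,"ty":0.07,"tz":-0.006,"ax":-0.01,"ay":0,"az":0},{"fingers":0.41,"tx":0,"ty":0.11,"tz":-0.009,"ax":-0.015,"ay":0,"az":0},{"fingers":0.41,"tx":0,"ty":0.145,"tz":-0.011,"ax":-0.02,"ay":0,"az":0},{"fingers":0.41,"tx":0.002,"ty":0.163,"tz":-0.013,"ax":-0.021,"ay":0,"az":0}])

```text
time_s: 15.18
tcp_pos: [0.47, -0.1559, 0.075]
ee_rot: [[-0.006, 0.124, -0.992], [-0.003, -0.992, -0.124], [-1.0, 0.002, 0.006]]
wrist_force: [-0.4, 0.2, -1.4]
gripper_width: 0.298
```

Request:
play_rows(commands=[{"fingers":0.41,"tx":0,"ty":0,"tz":0,"ax":0,"ay":0,"az":0},{"fingers":0.41,"tx":0,"ty":0,"tz":0,"ax":0,"ay":0,"az":0},{"fingers":0.41,"tx":0,"ty":0,"tz":0,"ax":0,"ay":0,"az":0}])

```text
time_s: 15.43
tcp_pos: [0.47, -0.1532, 0.0755]
ee_rot: [[-0.006, 0.126, -0.992], [-0.003, -0.992, -0.126], [-1.0, 0.002, 0.006]]
wrist_force: [-0.0, 1.3, -0.5]
gripper_width: 0.297
```

```bash
python3 -c "
from look import *
s,p,c=look('w7',True);f=json.load(open('fix.json'));g=fixw(f,[-155,-82.5,0])[0];plan(s,[g[0],g[1],.0745],-90+np.degrees(f[2]))
"
```

```text
15.4333 [ 0.47   -0.1532  0.0755] -82.77 [  0.9  20.8 -29.8   0.2 -39.7  96.2] [-0.   1.3 -0.5] 0.2965
tx 0.0013 ty 0.0008 tz -0.0009  ax -0.0002 ay 0.0019 az -0.0006
```

View pics/w7.png

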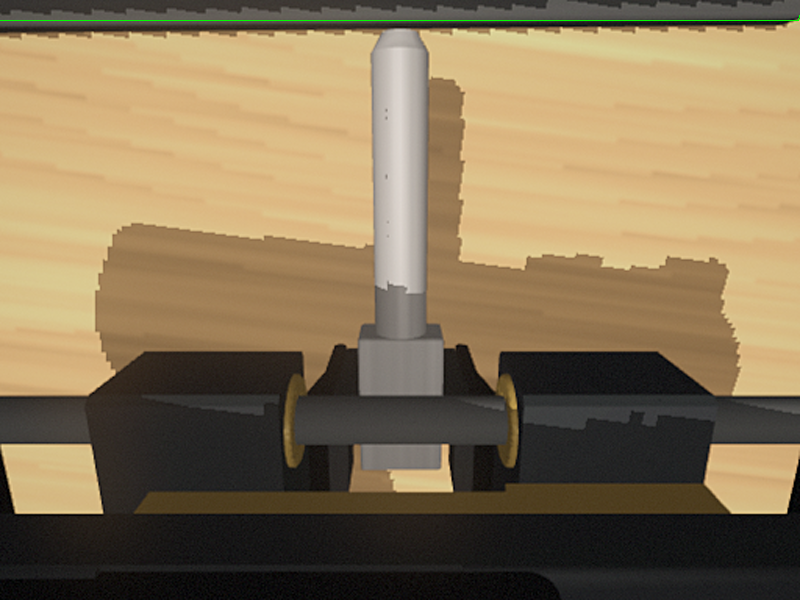

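Request:
play_rows(commands=[{"fingers":0.41,"tx":0.0015,"ty":0.001,"tz":0,"ax":0,"ay":0.002,"az":0},{"fingers":0.41,"tx":0.0015,"ty":0.001,"tz":0,"ax":0,"ay":0.002,"az":0},{"fingers":0.41,"tx":0.0015,"ty":0.001,"tz":-0.006,"ax":0,"ay":0.002,"az":0},{"fingers":0.41,"tx":0.0015,"ty":0.001,"tz":-0.014,"ax":0,"ay":0.002,"az":0},{"fingers":0.41,"tx":0.0015,"ty":0.001,"tz":-0.022,"ax":0,"ay":0.002,"az":0}])

```text
time_s: 15.9
tcp_pos: [0.4882, -0.152, 0.0755]
ee_rot: [[0.004, 0.127, -0.992], [-0.002, -0.992, -0.127], [-1.0, 0.003, -0.003]]
wrist_force: [-0.4, -0.3, -0.5]
gripper_width: 0.297
```

Request:
play_rows(commands=[{"fingers":0.41,"tx":0,"ty":0,"tz":-0.006,"ax":0,"ay":0,"az":0},{"fingers":0.41,"tx":0,"ty":0,"tz":-0.012,"ax":0,"ay":0,"az":0},{"fingers":0.41,"tx":0,"ty":0,"tz":-0.018,"ax":0,"ay":0,"az":0},{"fingers":0.41,"tx":0,"ty":0,"tz":-0.024,"ax":0,"ay":0,"az":0},{"fingers":0.41,"tx":0,"ty":0,"tz":-0.024,"ax":0,"ay":0,"az":0}])

```text
time_s: 16.32
tcp_pos: [0.5063, -0.15, 0.0753]
ee_rot: [[0.004, 0.126, -0.992], [-0.002, -0.992, -0.126], [-1.0, 0.003, -0.003]]
wrist_force: [-0.2, 0.3, -0.2]
gripper_width: 0.299
```

```bash
python3 -c "
from look import *
s,p,c=look('w8',True);f=json.load(open('fix.json'));g=fixw(f,[-121,-82.5,0])[0];plan(s,[g[0],g[1],.0742],-90+np.degrees(f[2]))
"
```

```text
16.3167 [ 0.5063 -0.15    0.0753] -82.74 [  1.2  23.3 -25.4   0.2 -41.1  95.9] [-0.2  0.3 -0.2] 0.2989
tx 0.0015 ty -0.0011 tz 0.0024  ax -0.0001 ay -0.0011 az -0.0009
```

View pics/w8.png

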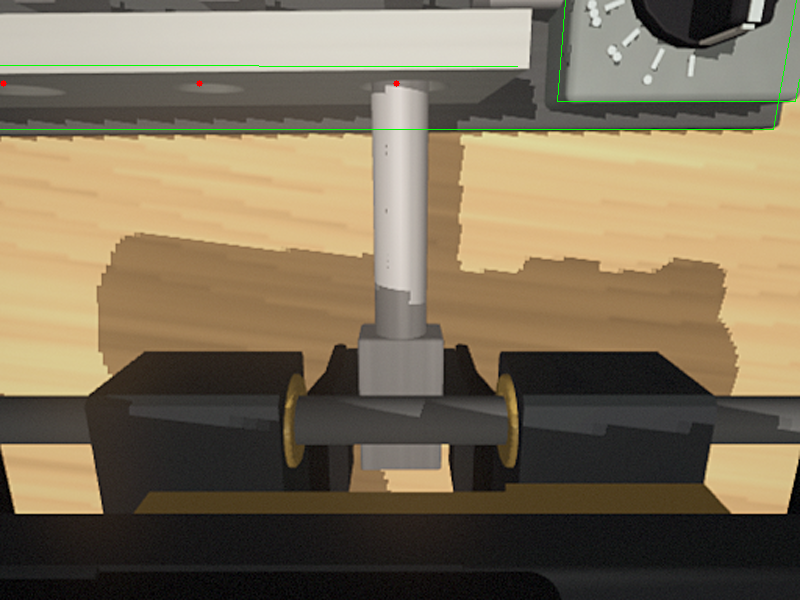

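The pin tip has entered its hole; the pin centre is at column 400 and the hole centre at 404. I'll shift about 1 mm and push on in steps.

Request:
play_rows(commands=[{"fingers":0.41,"tx":0.001,"ty":0.0013,"tz":-0.006,"ax":0,"ay":0,"az":0},{"fingers":0.41,"tx":0.001,"ty":0.0013,"tz":-0.013,"ax":0,"ay":0,"az":0},{"fingers":0.41,"tx":0.001,"ty":0.0013,"tz":-0.021,"ax":0,"ay":0,"az":0},{"fingers":0.41,"tx":0.001,"ty":0.0013,"tz":-0.028,"ax":0,"ay":0,"az":0},{"fingers":0.41,"tx":0.001,"ty":0.0013,"tz":-0.036,"ax":0,"ay":0,"az":0}])

```text
time_s: 16.78
tcp_pos: [0.5327, -0.1475, 0.0747]
ee_rot: [[0.003, 0.126, -0.992], [-0.002, -0.992, -0.126], [-1.0, 0.002, -0.003]]
wrist_force: [-0.4, 0.3, 0.1]
gripper_width: 0.298
```

Request:
play_rows(commands=[{"fingers":0.41,"tx":0,"ty":0,"tz":-0.008,"ax":0,"ay":0,"az":0},{"fingers":0.41,"tx":0,"ty":0,"tz":-0.016,"ax":0,"ay":0,"az":0},{"fingers":0.41,"tx":0,"ty":0,"tz":-0.024,"ax":0,"ay":0,"az":0},{"fingers":0.41,"tx":0,"ty":0,"tz":-0.032,"ax":0,"ay":0,"az":0},{"fingers":0.41,"tx":0,"ty":0,"tz":-0.037,"ax":0,"ay":0,"az":0}])

```text
time_s: 17.2
tcp_pos: [0.5606, -0.144, 0.0747]
ee_rot: [[0.003, 0.126, -0.992], [-0.002, -0.992, -0.126], [-1.0, 0.003, -0.003]]
wrist_force: [0.2, 0.1, -0.1]
gripper_width: 0.292
```

```bash
python3 -c "
from h import *
f=json.load(open('fix.json'));f[0]-=-np.sin(f[2])*.002;f[1]-=np.cos(f[2])*.002;json.dump(f,open('fix.json','w'))
from look import *
s,p,c=look('w9',True);g=fixw(f,[-50,-82.5,0])[0];plan(s,[g[0],g[1],.0742],-90+np.degrees(f[2]))
"
```

```text
17.2 [ 0.5606 -0.144   0.0747] -82.75 [  1.7  27.3 -18.2   0.2 -44.3  95.4] [ 0.2  0.1 -0.1] 0.2917
tx 0.0007 ty 0.0004 tz -0.0195  ax -0.0001 ay -0.0010 az -0.0008
```

Request:
play_rows(commands=[{"fingers":0.41,"tx":0,"ty":0,"tz":-0.003,"ax":0,"ay":0,"az":0},{"fingers":0.41,"tx":0,"ty":0,"tz":-0.006,"ax":0,"ay":0,"az":0},{"fingers":0.41,"tx":0,"ty":0,"tz":-0.009,"ax":0,"ay":0,"az":0},{"fingers":0.41,"tx":0,"ty":0,"tz":-0.012,"ax":0,"ay":0,"az":0},{"fingers":0.41,"tx":0,"ty":0,"tz":-0.015,"ax":0,"ay":0,"az":0}])

```text
time_s: 17.67
tcp_pos: [0.5709, -0.1426, 0.0748]
ee_rot: [[0.003, 0.126, -0.992], [-0.002, -0.992, -0.126], [-1.0, 0.002, -0.003]]
wrist_force: [-0.4, -0.5, -0.3]
gripper_width: 0.294
```

Request:
play_rows(commands=[{"fingers":0.41,"tx":0,"ty":0,"tz":-0.002,"ax":0,"ay":0,"az":0},{"fingers":0.41,"tx":0,"ty":0,"tz":-0.004,"ax":0,"ay":0,"az":0}])

```text
time_s: 17.83
tcp_pos: [0.5739, -0.1423, 0.0748]
ee_rot: [[0.003, 0.126, -0.992], [-0.002, -0.992, -0.126], [-1.0, 0.002, -0.003]]
wrist_force: [-0.1, 0.3, -0.6]
gripper_width: 0.293
```

Request:
play_rows(commands=[{"fingers":0.41,"tx":0,"ty":0,"tz":-0.002,"ax":0,"ay":0,"az":0},{"fingers":0.41,"tx":0,"ty":0,"tz":-0.004,"ax":0,"ay":0,"az":0}])

```text
time_s: 18.0
tcp_pos: [0.5768, -0.1419, 0.0747]
ee_rot: [[0.003, 0.126, -0.992], [-0.002, -0.992, -0.126], [-1.0, 0.002, -0.002]]
wrist_force: [0.5, 0.4, 0.0]
gripper_width: 0.299
```

```bash
python3 -c "
from look import *
f=json.load(open('fix.json'))
s,p,c=look('w9',True);g=fixw(f,[-50,-82.5,0])[0];plan(s,[g[0],g[1],.0742],-90+np.degrees(f[2]))
"
```

```text
18.0 [ 0.5768 -0.1419  0.0747] -82.76 [  1.8  28.5 -15.9   0.2 -45.4  95.3] [0.5 0.4 0. ] 0.2994
tx 0.0007 ty 0.0004 tz 0.0023  ax -0.0002 ay -0.0008 az -0.0008
```

View pics/w9.png

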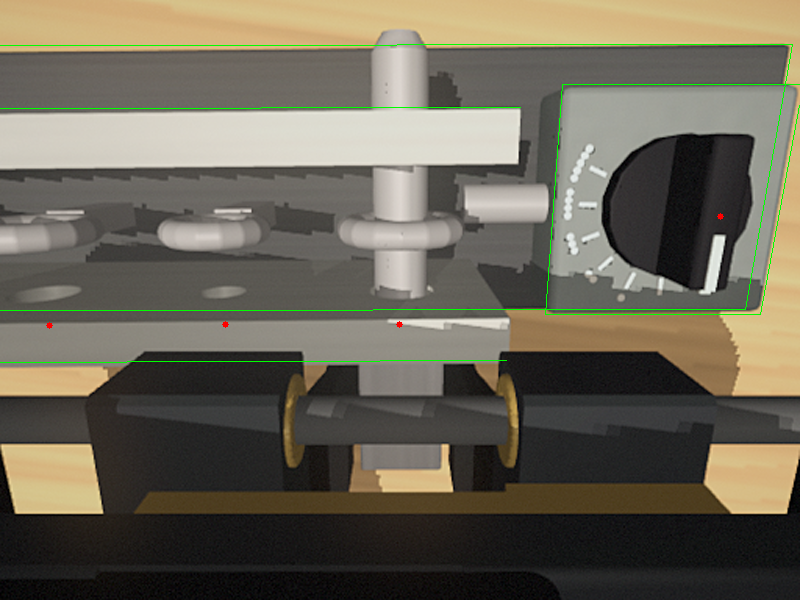

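The pin runs through both plates at column 400, and the wireframe and the dial zero agree with the picture. I'll creep on until the shoulder makes contact.

Request:
play_rows(commands=[{"fingers":0.41,"tx":0,"ty":0,"tz":-0.0015,"ax":0,"ay":0,"az":0},{"fingers":0.41,"tx":0,"ty":0,"tz":-0.003,"ax":0,"ay":0,"az":0}])

```text
time_s: 18.22
tcp_pos: [0.5776, -0.1418, 0.0745]
ee_rot: [[-0.001, 0.126, -0.992], [-0.002, -0.992, -0.126], [-1.0, 0.002, 0.001]]
wrist_force: [-3.8, -1.1, 2.3]
gripper_width: 0.304
```

Request:
play_rows(commands=[{"fingers":0.41,"tx":0,"ty":0,"tz":-0.0015,"ax":0,"ay":0,"az":0},{"fingers":0.41,"tx":0,"ty":0,"tz":-0.003,"ax":0,"ay":0,"az":0}])

```text
time_s: 18.38
tcp_pos: [0.5778, -0.1417, 0.0741]
ee_rot: [[-0.005, 0.125, -0.992], [-0.002, -0.992, -0.125], [-1.0, 0.002, 0.006]]
wrist_force: [-7.4, -1.1, 4.4]
gripper_width: 0.3
```

Request:
play_rows(commands=[{"fingers":0.41,"tx":0,"ty":0,"tz":-0.0015,"ax":0,"ay":0,"az":0},{"fingers":0.41,"tx":0,"ty":0,"tz":-0.003,"ax":0,"ay":0,"az":0}])

```text
time_s: 18.55
tcp_pos: [0.578, -0.1417, 0.0735]
ee_rot: [[-0.01, 0.125, -0.992], [-0.002, -0.992, -0.125], [-1.0, 0.001, 0.01]]
wrist_force: [-10.6, -2.4, 3.2]
gripper_width: 0.296
```

Shoulder contact was felt at 4 to 10 N. I'll ease off, open and rise.

Request:
play_rows(commands=[{"fingers":0.41,"tx":0,"ty":0,"tz":0.006,"ax":0,"ay":0,"az":0},{"fingers":0.35,"tx":0,"ty":0,"tz":0.006,"ax":0,"ay":0,"az":0},{"fingers":0.1,"tx":0,"ty":0,"tz":0.006,"ax":0,"ay":0,"az":0},{"fingers":0.1,"tx":0,"ty":0,"tz":0.006,"ax":0,"ay":0,"az":0},{"fingers":0.1,"tx":-0.01,"ty":0,"tz":0.006,"ax":0,"ay":0,"az":0}])

```text
time_s: 18.97
tcp_pos: [0.5787, -0.1414, 0.0814]
ee_rot: [[0.001, 0.126, -0.992], [-0.002, -0.992, -0.126], [-1.0, 0.002, -0.001]]
wrist_force: [-0.2, 1.5, -0.0]
gripper_width: 0.428
```

Request:
play_rows(commands=[{"fingers":0.1,"tx":-0.05,"ty":0,"tz":0,"ax":0,"ay":0,"az":0},{"fingers":0.1,"tx":-0.1,"ty":0,"tz":0.01,"ax":0,"ay":0,"az":0},{"fingers":0.1,"tx":-0.15,"ty":0,"tz":0.03,"ax":0,"ay":0,"az":0},{"fingers":0.1,"tx":-0.17,"ty":0,"tz":0.05,"ax":0,"ay":0,"az":0},{"fingers":0.1,"tx":-0.17,"ty":0,"tz":0.06,"ax":0,"ay":0,"az":0}])

```text
time_s: 19.38
tcp_pos: [0.5357, -0.1473, 0.2157]
ee_rot: [[0.014, 0.127, -0.992], [-0.003, -0.992, -0.127], [-1.0, 0.005, -0.014]]
wrist_force: [-0.6, 0.3, -0.1]
gripper_width: 0.45
```

```bash
python3 -c "
from look import *
s,p,c=look('w10',False)
for d in spotter.silhouettes('pin_thick1',p): print(d['score'],d['uv'],d['region'].sum())
plan(s,[.47,.29,.35],-90)
f=json.load(open('fix.json'))
print(proj(c,fixw(f,[[-30,-82.5,62],[-75,-82.5,62],[55,-82.5,62],[-30,-95.5,70],[-75,-95.5,70]]))*1.5625)
"
```

```text
19.3833 [ 0.5357 -0.1473  0.2157] -82.72 [  1.4  16.1 -12.3   0.2 -60.8  95.7] [-0.6  0.3 -0.1] 0.4498
0.74 [256.1, 124.5] 2705
0.69 [21.8, 231.4] 1085
tx -0.0607 ty -0.1962 tz 0.0035  ax 0.0135 ay -0.0015 az -0.0004
tx -0.0604 ty -0.1960 tz 0.0121  ax 0.0135 ay -0.0015 az -0.0004
tx -0.0600 ty -0.1953 tz 0.0207  ax 0.0135 ay -0.0015 az -0.0004
[[398.52545482 176.74397931]
 [398.58224026 256.5696835 ]
 [398.40531187   7.85394926]
 [422.54668451 177.18104521]
 [421.69016335 259.07290531]]
```

View pics/w10.png

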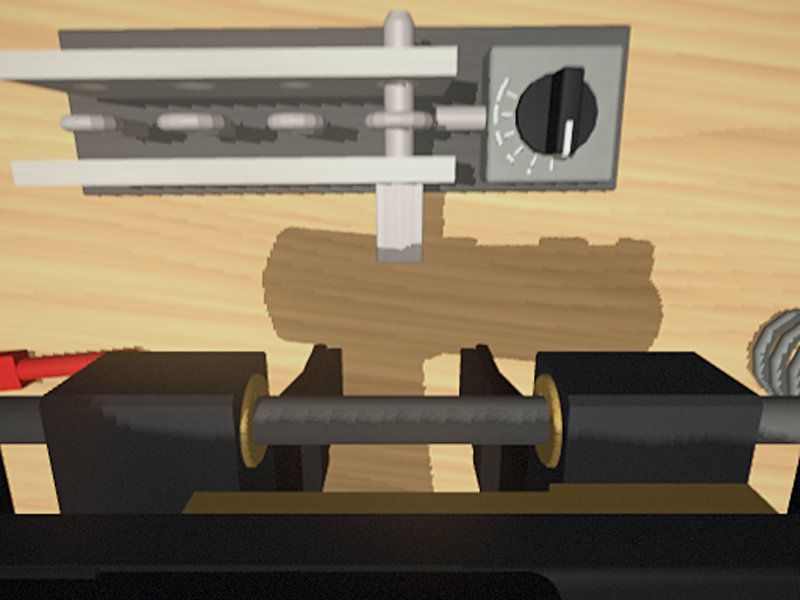

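The thick pin is home: its tab end sits at row 260, as predicted, and the dial is still at zero. Now the thin pins.

Request:
play_rows(commands=[{"fingers":0,"tx":-0.06,"ty":-0.196,"tz":0.004,"ax":0.014,"ay":-0.001,"az":0},{"fingers":0,"tx":-0.06,"ty":-0.196,"tz":0.004,"ax":0.014,"ay":-0.001,"az":0},{"fingers":0,"tx":-0.06,"ty":-0.196,"tz":0.004,"ax":0.014,"ay":-0.001,"az":0},{"fingers":0,"tx":-0.06,"ty":-0.196,"tz":0.004,"ax":0.014,"ay":-0.001,"az":0}])

```text
time_s: 19.82
tcp_pos: [0.5122, 0.0009, 0.2538]
ee_rot: [[-0.001, 0.083, -0.997], [-0.003, -0.997, -0.083], [-1.0, 0.003, 0.002]]
wrist_force: [1.4, -0.7, -0.0]
gripper_width: 0.501
```

Request:
play_rows(commands=[{"fingers":0,"tx":-0.06,"ty":-0.196,"tz":0.012,"ax":0.014,"ay":-0.001,"az":0},{"fingers":0,"tx":-0.06,"ty":-0.196,"tz":0.012,"ax":0.014,"ay":-0.001,"az":0},{"fingers":0,"tx":-0.06,"ty":-0.196,"tz":0.012,"ax":0.014,"ay":-0.001,"az":0},{"fingers":0,"tx":-0.06,"ty":-0.196,"tz":0.012,"ax":0.014,"ay":-0.001,"az":0}])

```text
time_s: 20.15
tcp_pos: [0.4911, 0.1476, 0.2986]
ee_rot: [[-0.004, 0.04, -0.999], [-0.003, -0.999, -0.04], [-1.0, 0.003, 0.004]]
wrist_force: [-0.0, -0.2, 0.3]
gripper_width: 0.501
```

Request:
play_rows(commands=[{"fingers":0,"tx":-0.06,"ty":-0.195,"tz":0.021,"ax":0.014,"ay":-0.001,"az":0},{"fingers":0,"tx":-0.06,"ty":-0.195,"tz":0.021,"ax":0.014,"ay":-0.001,"az":0},{"fingers":0,"tx":-0.06,"ty":-0.195,"tz":0.021,"ax":0.014,"ay":-0.001,"az":0},{"fingers":0,"tx":-0.06,"ty":-0.195,"tz":0.021,"ax":0.014,"ay":-0.001,"az":0},{"fingers":0,"tx":-0.06,"ty":-0.195,"tz":0.021,"ax":0.014,"ay":-0.001,"az":0}])

```text
time_s: 20.57
tcp_pos: [0.4702, 0.2955, 0.343]
ee_rot: [[-0.006, -0.0, -1.0], [-0.002, -1.0, 0.0], [-1.0, 0.002, 0.006]]
wrist_force: [-0.0, 0.1, 0.6]
gripper_width: 0.497
```

Request:
play_rows(commands=[{"fingers":0,"tx":0,"ty":0,"tz":0,"ax":0,"ay":0,"az":0},{"fingers":0,"tx":0,"ty":0,"tz":0,"ax":0,"ay":0,"az":0}])

```text
time_s: 20.73
tcp_pos: [0.4699, 0.2901, 0.3418]
ee_rot: [[-0.009, -0.005, -1.0], [-0.005, -1.0, 0.005], [-1.0, 0.005, 0.009]]
wrist_force: [0.5, 0.0, 0.2]
gripper_width: 0.501
```

```bash
cat > pins.py <<'E'
from look import *
def pins(name,cls=('pin_thin1','pin_thick1')):
    s,p,c=look(name,False)
    for n in cls:
        for d in spotter.silhouettes(n,p):
            g=d['region'];z=.007 if 'thin' in n else .011
            sh,tip,yaw,L=pinmask(c,g,z)
            print(n,round(d['score'],2),np.round(d['uv']),g.sum(),p['image'][g].mean(0).round(),sh.round(4),tip.round(4),np.degrees(yaw).round(1),L.round(3))
    return s,p,c
E
python3 -c "
from pins import *
s,p,c=pins('w11')
"
```

```text
20.7333 [0.4699 0.2901 0.3418] -90.3 [ 48.4  12.1   0.7  -0.2 -79.2  41.3] [0.5 0.  0.2] 0.5008
pin_thin1 0.83 [227. 165.] 1028 [179. 170. 159.] [0.4434 0.3252] [0.5263 0.3249] -0.2 0.128
pin_thin1 0.8 [222. 232.] 259 [ 76.  98. 155.] [0.3049 0.3466] [0.3154 0.3449] 171.1 0.035
pin_thin1 0.62 [211.  40.] 985 [182. 175. 167.] [0.6277 0.3459] [0.6574 0.3364] -17.7 0.077
pin_thin1 0.37 [464.  38.] 7081 [91. 89. 84.] [0.6126 0.0284] [ 0.6073 -0.0522] -93.7 0.126
pin_thick1 0.86 [286. 243.] 324 [44. 56. 94.] [0.3311 0.2667] [0.3269 0.2591] 60.8 0.037
pin_thick1 0.6 [377. 171.] 1276 [127.  30.  26.] [0.4268 0.11  ] [0.4451 0.0287] -77.3 0.129
```

```bash
python3 -c "
from h import *;from station import r
plan(r.sense(),[.4304,.3252,.06],-90.2,.2)"
```

```text
tx 0.1886 ty -0.0247 tz 0.0253  ax -0.0006 ay 0.0012 az -0.0006
tx 0.1886 ty -0.0243 tz 0.0260  ax -0.0006 ay 0.0012 az -0.0006
```

Request:
play_rows(commands=[{"fingers":0,"tx":0.188,"ty":-0.025,"tz":0.025,"ax":0,"ay":0.001,"az":0},{"fingers":0,"tx":0.188,"ty":-0.025,"tz":0.025,"ax":0,"ay":0.001,"az":0},{"fingers":0,"tx":0.188,"ty":-0.025,"tz":0.025,"ax":0,"ay":0.001,"az":0},{"fingers":0,"tx":0.188,"ty":-0.025,"tz":0.025,"ax":0,"ay":0.001,"az":0}])

```text
time_s: 21.22
tcp_pos: [0.4479, 0.3056, 0.1973]
ee_rot: [[-0.011, -0.008, -1.0], [-0.008, -1.0, 0.008], [-1.0, 0.008, 0.01]]
wrist_force: [-0.2, -1.8, -0.7]
gripper_width: 0.5
```

Request:
play_rows(commands=[{"fingers":0,"tx":0.05,"ty":-0.006,"tz":0.007,"ax":0,"ay":0.001,"az":0},{"fingers":0,"tx":0.1,"ty":-0.013,"tz":0.014,"ax":0,"ay":0.001,"az":0},{"fingers":0,"tx":0.15,"ty":-0.019,"tz":0.02,"ax":0,"ay":0.001,"az":0},{"fingers":0,"tx":0.188,"ty":-0.024,"tz":0.026,"ax":0,"ay":0.001,"az":0},{"fingers":0,"tx":0.188,"ty":-0.024,"tz":0.026,"ax":0,"ay":0.001,"az":0}])

```text
time_s: 21.63
tcp_pos: [0.4275, 0.3222, 0.0561]
ee_rot: [[-0.009, -0.008, -1.0], [-0.013, -1.0, 0.008], [-1.0, 0.013, 0.009]]
wrist_force: [0.3, -1.1, -0.1]
gripper_width: 0.498
```

Request:
play_rows(commands=[{"fingers":0,"tx":0,"ty":0,"tz":0,"ax":0,"ay":0,"az":0},{"fingers":0,"tx":0,"ty":0,"tz":0,"ax":0,"ay":0,"az":0},{"fingers":0,"tx":0,"ty":0,"tz":0,"ax":0,"ay":0,"az":0}])

```text
time_s: 21.88
tcp_pos: [0.4322, 0.3272, 0.0641]
ee_rot: [[0.003, -0.006, -1.0], [0.001, -1.0, 0.006], [-1.0, -0.001, -0.003]]
wrist_force: [-1.0, -0.1, 0.9]
gripper_width: 0.497
```

```bash
python3 -c "
from pins import *
s,p,c=pins('w12',('pin_thin1',))
plan(s,[.4304,.3252,.0205],-90.2,.2)"
```

```text
21.8833 [0.4322 0.3272 0.0641] -90.34 [ 54.3  25.3 -24.    0.2 -40.5  35.2] [-1.  -0.1  0.9] 0.4972
pin_thin1 0.7 [256. 192.] 4969 [138. 131. 124.] [0.451  0.3252] [0.5262 0.3258] 0.5 0.121
tx 0.0582 ty 0.0028 tz 0.0025  ax -0.0008 ay -0.0010 az 0.0003
```

Request:
play_rows(commands=[{"fingers":0,"tx":0.015,"ty":0.003,"tz":0.005,"ax":0,"ay":-0.001,"az":0},{"fingers":0,"tx":0.03,"ty":0.003,"tz":0.005,"ax":0,"ay":-0.001,"az":0},{"fingers":0.1,"tx":0.045,"ty":0.003,"tz":0.005,"ax":0,"ay":-0.001,"az":0},{"fingers":0.2,"tx":0.055,"ty":0.003,"tz":0.005,"ax":0,"ay":-0.001,"az":0},{"fingers":0.3,"tx":0.055,"ty":0.003,"tz":0.005,"ax":0,"ay":-0.001,"az":0}])

```text
time_s: 22.4
tcp_pos: [0.4267, 0.3236, 0.02]
ee_rot: [[-0.004, -0.006, -1.0], [-0.003, -1.0, 0.006], [-1.0, 0.003, 0.004]]
wrist_force: [-0.3, -0.2, -0.1]
gripper_width: 0.397
```

Request:
play_rows(commands=[{"fingers":0.36,"tx":0,"ty":0,"tz":0,"ax":0,"ay":0,"az":0},{"fingers":0.36,"tx":0,"ty":0,"tz":0,"ax":0,"ay":0,"az":0},{"fingers":0.38,"tx":0,"ty":0,"tz":0,"ax":0,"ay":0,"az":0},{"fingers":0.38,"tx":0,"ty":0,"tz":0,"ax":0,"ay":0,"az":0},{"fingers":0.39,"tx":0,"ty":0,"tz":0,"ax":0,"ay":0,"az":0}])

```text
time_s: 22.82
tcp_pos: [0.4272, 0.3244, 0.021]
ee_rot: [[-0.002, -0.005, -1.0], [-0.001, -1.0, 0.005], [-1.0, 0.001, 0.002]]
wrist_force: [0.3, -0.0, 0.7]
gripper_width: 0.31
```

Request:
play_rows(commands=[{"fingers":0.4,"tx":0,"ty":0,"tz":0,"ax":0,"ay":0,"az":0},{"fingers":0.4,"tx":0,"ty":0,"tz":0,"ax":0,"ay":0,"az":0},{"fingers":0.41,"tx":0,"ty":0,"tz":0,"ax":0,"ay":0,"az":0},{"fingers":0.41,"tx":0,"ty":0,"tz":0,"ax":0,"ay":0,"az":0},{"fingers":0.41,"tx":0,"ty":0,"tz":0,"ax":0,"ay":0,"az":0}])

```text
time_s: 23.23
tcp_pos: [0.4269, 0.324, 0.0206]
ee_rot: [[-0.003, -0.006, -1.0], [-0.003, -1.0, 0.006], [-1.0, 0.003, 0.003]]
wrist_force: [-0.6, 1.5, 1.1]
gripper_width: 0.298
```

Request:
play_rows(commands=[{"fingers":0.41,"tx":-0.02,"ty":0,"tz":0,"ax":0,"ay":0,"az":0},{"fingers":0.41,"tx":-0.04,"ty":0,"tz":0,"ax":0,"ay":0,"az":0},{"fingers":0.41,"tx":-0.06,"ty":0,"tz":0,"ax":0,"ay":0,"az":0},{"fingers":0.41,"tx":-0.08,"ty":0,"tz":0,"ax":0,"ay":0,"az":0},{"fingers":0.41,"tx":-0.08,"ty":0,"tz":0,"ax":0,"ay":0,"az":0}])

```text
time_s: 23.65
tcp_pos: [0.4281, 0.3252, 0.083]
ee_rot: [[-0.0, -0.005, -1.0], [0.001, -1.0, 0.005], [-1.0, -0.001, 0.0]]
wrist_force: [-0.0, 0.9, 0.3]
gripper_width: 0.298
```

```bash
cat > hand.py <<'E'
from look import *
def hand(name,ax,half,cls='pin_thin1'):
    """pin in hand: axis ax m beyond TCP; tip and lateral position from mask"""
    s,p,c=look(name,False)
    for d in spotter.silhouettes(cls,p)[:3]:
        g=d['region'];v,u=np.nonzero(g);print(cls,round(d['score'],2),d['uv'],g.sum(),'rows',v.min(),v.max())
        R=s['ee_rot'];row=v.min()
        for rr in (row+12,row+40,row+80):
            m=u[v==rr]
            if len(m)==0: continue
            P=unproj(c,np.array([[m.min(),rr],[m.max()+1,rr]]),s['tcp_pos'][2]-ax);q=(P-s['tcp_pos'])@R*1000;print(' row',rr,'y',q[:,1].round(1),'z',q[0,2].round(1))
        P=unproj(c,np.array([[u[v==row].mean(),row]]),s['tcp_pos'][2]-ax+half*.6);print(' tip',((P-s['tcp_pos'])@R*1000).round(1))
    return s,p,c
E
python3 -c "
from hand import *
s,p,c=hand('w13',.0155,.005)
f=json.load(open('fix.json'));g=fixw(f,[-155,82.5,0])[0];print(g);plan(s,[g[0],g[1],.085],-90+np.degrees(f[2]),.13)"
```

```text
23.65 [0.4281 0.3252 0.083 ] -90.29 [ 54.5  23.5 -23.4  -0.  -43.   35.3] [-0.   0.9  0.3] 0.2985
pin_thin1 0.87 [257.8, 179.0] 6761 rows 20 293
 row 32 y [-3.5  5.7] z -98.2
 row 60 y [-4.   5.3] z -86.7
 row 100 y [-4.2  6. ] z -69.5
 tip [[  12.5    0.9 -102.3]]
pin_thin1 0.78 [235.7, 307.3] 264 rows 300 315
 row 312 y [-17.1  -4. ] z 42.7
 tip [[ 12.5 -10.7  33.2]]
[0.45005663 0.00797774 0.        ]
tx -0.0010 ty 0.1409 tz -0.0105  ax -0.0140 ay -0.0000 az 0.0001
tx -0.0010 ty 0.1413 tz -0.0042  ax -0.0140 ay -0.0000 az 0.0001
tx -0.0010 ty 0.1413 tz 0.0020  ax -0.0140 ay -0.0000 az 0.0001
```

Request:
play_rows(commands=[{"fingers":0.41,"tx":0,"ty":0.02,"tz":-0.001,"ax":-0.002,"ay":0,"az":0},{"fingers":0.41,"tx":0,"ty":0.045,"tz":-0.004,"ax":-0.005,"ay":0,"az":0},{"fingers":0.41,"tx":0,"ty":0.075,"tz":-0.006,"ax":-0.008,"ay":0,"az":0},{"fingers":0.41,"tx":0,"ty":0.108,"tz":-0.008,"ax":-0.011,"ay":0,"az":0},{"fingers":0.41,"tx":0,"ty":0.141,"tz":-0.01,"ax":-0.014,"ay":0,"az":0}])

```text
time_s: 24.17
tcp_pos: [0.4328, 0.216, 0.0793]
ee_rot: [[-0.006, 0.039, -0.999], [-0.005, -0.999, -0.039], [-1.0, 0.005, 0.006]]
wrist_force: [0.1, 0.1, -0.4]
gripper_width: 0.295
```

Request:
play_rows(commands=[{"fingers":0.41,"tx":0,"ty":0.03,"tz":-0.001,"ax":-0.003,"ay":0,"az":0},{"fingers":0.41,"tx":0,"ty":0.06,"tz":-0.002,"ax":-0.006,"ay":0,"az":0},{"fingers":0.41,"tx":0,"ty":0.09,"tz":-0.003,"ax":-0.009,"ay":0,"az":0},{"fingers":0.41,"tx":0,"ty":0.118,"tz":-0.004,"ax":-0.012,"ay":0,"az":0},{"fingers":0.41,"tx":0,"ty":0.141,"tz":-0.004,"ax":-0.014,"ay":0,"az":0}])

```text
time_s: 24.58
tcp_pos: [0.4396, 0.1101, 0.0797]
ee_rot: [[-0.007, 0.082, -0.997], [-0.005, -0.997, -0.082], [-1.0, 0.004, 0.007]]
wrist_force: [0.2, -0.4, -1.0]
gripper_width: 0.296
```

Request:
play_rows(commands=[{"fingers":0.41,"tx":0,"ty":0.03,"tz":0,"ax":-0.003,"ay":0,"az":0},{"fingers":0.41,"tx":0,"ty":0.06,"tz":0.001,"ax":-0.006,"ay":0,"az":0},{"fingers":0.41,"tx":0.002,"ty":0.095,"tz":0.001,"ax":-0.01,"ay":0,"az":0},{"fingers":0.41,"tx":0.005,"ty":0.125,"tz":0.002,"ax":-0.014,"ay":0,"az":0},{"fingers":0.41,"tx":0.007,"ty":0.141,"tz":0.002,"ax":-0.014,"ay":0,"az":0}])

```text
time_s: 25.0
tcp_pos: [0.4461, 0.0044, 0.0746]
ee_rot: [[-0.008, 0.124, -0.992], [-0.004, -0.992, -0.124], [-1.0, 0.003, 0.008]]
wrist_force: [-0.1, -0.5, -0.4]
gripper_width: 0.295
```

Request:
play_rows(commands=[{"fingers":0.41,"tx":0,"ty":0,"tz":0,"ax":0,"ay":0,"az":0},{"fingers":0.41,"tx":0,"ty":0,"tz":0,"ax":0,"ay":0,"az":0},{"fingers":0.41,"tx":0,"ty":0,"tz":0,"ax":0,"ay":0,"az":0}])

```text
time_s: 25.25
tcp_pos: [0.4477, 0.0071, 0.0755]
ee_rot: [[-0.005, 0.126, -0.992], [-0.003, -0.992, -0.126], [-1.0, 0.003, 0.005]]
wrist_force: [-0.2, 0.4, -0.6]
gripper_width: 0.302
```

```bash
python3 -c "
from hand import *
s,p,c=hand('w14',.0155,.005)
f=json.load(open('fix.json'));g=fixw(f,[-155,82.5,0])[0];print(g);plan(s,[g[0],g[1],.0775],-90+np.degrees(f[2]),.13)"
```

```text
25.25 [0.4477 0.0071 0.0755] -82.77 [ 21.9  17.2 -36.    0.1 -37.1  75.3] [-0.2  0.4 -0.6] 0.3021
pin_thin1 0.83 [254.8, 178.1] 6573 rows 21 293
 row 33 y [-4.1  5.1] z -97.6
 row 61 y [-4.2  5.6] z -86.2
 row 101 y [-4.3  5.8] z -69.0
 tip [[  12.     0.7 -101.8]]
[0.45005663 0.00797774 0.        ]
tx -0.0027 ty -0.0007 tz -0.0033  ax -0.0002 ay 0.0016 az -0.0008
```

Request:
play_rows(commands=[{"fingers":0.41,"tx":-0.0027,"ty":-0.0015,"tz":0,"ax":0,"ay":0.0016,"az":0},{"fingers":0.41,"tx":-0.0027,"ty":-0.0015,"tz":-0.006,"ax":0,"ay":0.0016,"az":0},{"fingers":0.41,"tx":-0.0027,"ty":-0.0015,"tz":-0.014,"ax":0,"ay":0.0016,"az":0},{"fingers":0.41,"tx":-0.0027,"ty":-0.0015,"tz":-0.02,"ax":0,"ay":0.0016,"az":0},{"fingers":0.41,"tx":-0.0027,"ty":-0.0015,"tz":-0.02,"ax":0,"ay":0.0016,"az":0}])

```text
time_s: 25.77
tcp_pos: [0.4646, 0.0108, 0.0781]
ee_rot: [[0.003, 0.127, -0.992], [-0.002, -0.992, -0.127], [-1.0, 0.002, -0.003]]
wrist_force: [0.5, -0.6, -0.3]
gripper_width: 0.298
```

```bash
python3 -c "
from hand import *
s,p,c=hand('w15',.0155,.005)
f=json.load(open('fix.json'));g=fixw(f,[-140,82.5,0])[0];print(g);plan(s,[g[0],g[1],.0775],-90+np.degrees(f[2]),.13)"
```

```text
25.7667 [0.4646 0.0108 0.0781] -82.73 [ 21.5  18.1 -34.    0.3 -37.8  75.5] [ 0.5 -0.6 -0.3] 0.2978
pin_thin1 0.78 [257.0, 179.6] 6594 rows 21 293
 row 33 y [-3.7  5.1] z -97.8
 row 61 y [-3.8  5.2] z -86.2
 row 101 y [-4.3  5.8] z -69.0
 tip [[  12.8    0.3 -102. ]]
[0.46493592 0.00987682 0.        ]
tx 0.0008 ty 0.0013 tz -0.0003  ax -0.0000 ay -0.0009 az -0.0007
```

Request:
play_rows(commands=[{"fingers":0.41,"tx":0.0005,"ty":0,"tz":-0.006,"ax":0,"ay":0,"az":0},{"fingers":0.41,"tx":0.0005,"ty":0,"tz":-0.012,"ax":0,"ay":0,"az":0},{"fingers":0.41,"tx":0.0005,"ty":0,"tz":-0.018,"ax":0,"ay":0,"az":0},{"fingers":0.41,"tx":0.0005,"ty":0,"tz":-0.024,"ax":0,"ay":0,"az":0},{"fingers":0.41,"tx":0.0005,"ty":0,"tz":-0.03,"ax":0,"ay":0,"az":0}])

```text
time_s: 26.28
tcp_pos: [0.4858, 0.0131, 0.0776]
ee_rot: [[0.002, 0.126, -0.992], [-0.002, -0.992, -0.126], [-1.0, 0.002, -0.001]]
wrist_force: [0.3, -0.4, -0.9]
gripper_width: 0.299
```

```bash
python3 -c "
from look import *
f=json.load(open('fix.json'))
s,p,c=look('w16',True);g=fixw(f,[-120,82.5,0])[0];plan(s,[g[0],g[1],.0775],-90+np.degrees(f[2]))
"
```

```text
26.2833 [0.4858 0.0131 0.0776] -82.77 [ 20.8  19.9 -31.    0.2 -39.1  76.2] [ 0.3 -0.4 -0.9] 0.2992
tx 0.0001 ty 0.0008 tz 0.0015  ax -0.0002 ay -0.0004 az -0.0007
```

View pics/w16.png

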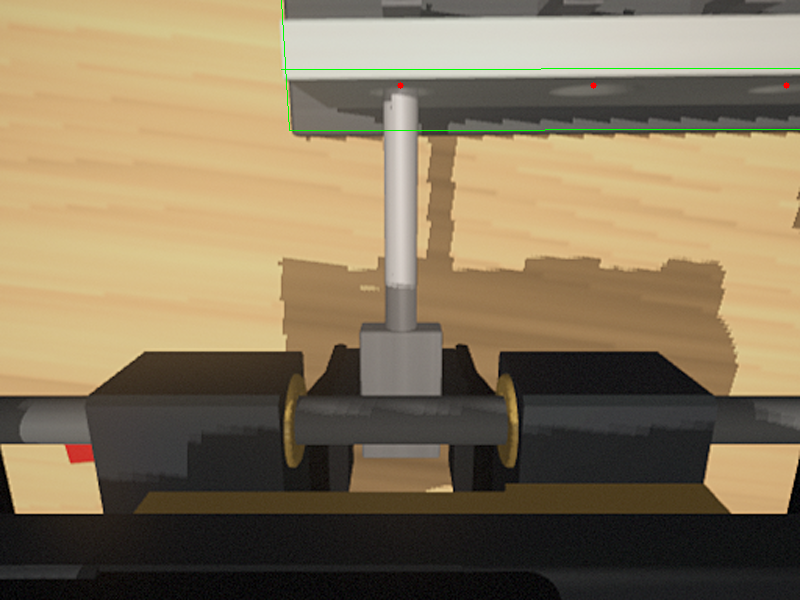

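The pin entered its hole centred, with pin and hole both at column 400. Continuing.

Request:
play_rows(commands=[{"fingers":0.41,"tx":0,"ty":0,"tz":-0.008,"ax":0,"ay":0,"az":0},{"fingers":0.41,"tx":0,"ty":0,"tz":-0.016,"ax":0,"ay":0,"az":0},{"fingers":0.41,"tx":0,"ty":0,"tz":-0.024,"ax":0,"ay":0,"az":0},{"fingers":0.41,"tx":0,"ty":0,"tz":-0.032,"ax":0,"ay":0,"az":0},{"fingers":0.41,"tx":0,"ty":0,"tz":-0.04,"ax":0,"ay":0,"az":0}])

```text
time_s: 26.75
tcp_pos: [0.5157, 0.0169, 0.0776]
ee_rot: [[0.002, 0.126, -0.992], [-0.002, -0.992, -0.126], [-1.0, 0.002, -0.001]]
wrist_force: [-0.0, -0.3, -1.4]
gripper_width: 0.296
```

Request:
play_rows(commands=[{"fingers":0.41,"tx":0,"ty":0,"tz":-0.008,"ax":0,"ay":0,"az":0},{"fingers":0.41,"tx":0,"ty":0,"tz":-0.016,"ax":0,"ay":0,"az":0},{"fingers":0.41,"tx":0,"ty":0,"tz":-0.024,"ax":0,"ay":0,"az":0},{"fingers":0.41,"tx":0,"ty":0,"tz":-0.032,"ax":0,"ay":0,"az":0},{"fingers":0.41,"tx":0,"ty":0,"tz":-0.04,"ax":0,"ay":0,"az":0}])

```text
time_s: 27.17
tcp_pos: [0.5454, 0.0207, 0.0777]
ee_rot: [[0.002, 0.126, -0.992], [-0.002, -0.992, -0.126], [-1.0, 0.002, -0.001]]
wrist_force: [0.4, 0.2, -0.8]
gripper_width: 0.298
```

Request:
play_rows(commands=[{"fingers":0.41,"tx":0,"ty":0,"tz":-0.003,"ax":0,"ay":0,"az":0},{"fingers":0.41,"tx":0,"ty":0,"tz":-0.006,"ax":0,"ay":0,"az":0},{"fingers":0.41,"tx":0,"ty":0,"tz":-0.008,"ax":0,"ay":0,"az":0}])

```text
time_s: 27.42
tcp_pos: [0.5508, 0.0214, 0.0776]
ee_rot: [[0.001, 0.126, -0.992], [-0.002, -0.992, -0.126], [-1.0, 0.002, -0.001]]
wrist_force: [-0.6, 0.5, -0.6]
gripper_width: 0.301
```

```bash
python3 -c "
from look import *
f=json.load(open('fix.json'))
s,p,c=look('w17',True);g=fixw(f,[-48,82.5,0])[0];plan(s,[g[0],g[1],.0775],-90+np.degrees(f[2]))
for d in spotter.silhouettes('pin_thin1',p)[:2]: print(d['uv'],np.ptp(np.nonzero(d['region']),1),np.nonzero(d['region'])[0].min())
print(proj(c,fixw(f,[[55,82.5,62],[32,82.5,92]])))
"
```

```text
27.4167 [0.5508 0.0214 0.0776] -82.77 [ 19.1  25.  -21.9   0.2 -43.1  77.9] [-0.6  0.5 -0.6] 0.3008
tx 0.0001 ty 0.0007 tz -0.0071  ax -0.0002 ay -0.0003 az -0.0007
[253.9, 174.1] [272  52] 21
[[256.31254449   6.21483999]
 [256.55993276  54.75977185]]
```

Request:
play_rows(commands=[{"fingers":0.41,"tx":0,"ty":0,"tz":-0.0025,"ax":0,"ay":0,"az":0},{"fingers":0.41,"tx":0,"ty":0,"tz":-0.005,"ax":0,"ay":0,"az":0}])

```text
time_s: 27.68
tcp_pos: [0.5543, 0.0218, 0.0777]
ee_rot: [[0.001, 0.126, -0.992], [-0.002, -0.992, -0.126], [-1.0, 0.002, -0.001]]
wrist_force: [0.2, -1.0, -0.0]
gripper_width: 0.295
```

Request:
play_rows(commands=[{"fingers":0.41,"tx":0,"ty":0,"tz":-0.0015,"ax":0,"ay":0,"az":0},{"fingers":0.41,"tx":0,"ty":0,"tz":-0.003,"ax":0,"ay":0,"az":0}])

```text
time_s: 27.85
tcp_pos: [0.555, 0.0217, 0.0773]
ee_rot: [[-0.003, 0.126, -0.992], [-0.003, -0.992, -0.126], [-1.0, 0.003, 0.003]]
wrist_force: [-4.4, 1.0, 1.9]
gripper_width: 0.295
```

Request:
play_rows(commands=[{"fingers":0.41,"tx":0,"ty":0,"tz":-0.0015,"ax":0,"ay":0,"az":0},{"fingers":0.41,"tx":0,"ty":0,"tz":-0.003,"ax":0,"ay":0,"az":0}])

```text
time_s: 28.02
tcp_pos: [0.5552, 0.0216, 0.0768]
ee_rot: [[-0.007, 0.125, -0.992], [-0.004, -0.992, -0.125], [-1.0, 0.003, 0.008]]
wrist_force: [-8.6, 1.0, 3.0]
gripper_width: 0.298
```

Shoulder contact again. I'll release it and plan the move to the last pin.

Request:
play_rows(commands=[{"fingers":0.41,"tx":0,"ty":0,"tz":0.005,"ax":0,"ay":0,"az":0},{"fingers":0.35,"tx":0,"ty":0,"tz":0.005,"ax":0,"ay":0,"az":0},{"fingers":0.1,"tx":0,"ty":0,"tz":0.005,"ax":0,"ay":0,"az":0},{"fingers":0.1,"tx":0,"ty":0,"tz":0.005,"ax":0,"ay":0,"az":0},{"fingers":0.1,"tx":-0.01,"ty":0,"tz":0.005,"ax":0,"ay":0,"az":0}])

```text
time_s: 28.43
tcp_pos: [0.5548, 0.0219, 0.0844]
ee_rot: [[-0.0, 0.126, -0.992], [-0.002, -0.992, -0.126], [-1.0, 0.002, 0.0]]
wrist_force: [-0.1, 0.2, 0.1]
gripper_width: 0.428
```

Request:
play_rows(commands=[{"fingers":0.1,"tx":-0.05,"ty":0,"tz":0,"ax":0,"ay":0,"az":0},{"fingers":0.1,"tx":-0.1,"ty":0,"tz":0.01,"ax":0,"ay":0,"az":0},{"fingers":0.1,"tx":-0.15,"ty":0,"tz":0.03,"ax":0,"ay":0,"az":0},{"fingers":0.1,"tx":-0.17,"ty":0,"tz":0.05,"ax":0,"ay":0,"az":0},{"fingers":0.1,"tx":-0.17,"ty":0,"tz":0.06,"ax":0,"ay":0,"az":0}])

```text
time_s: 28.85
tcp_pos: [0.5119, 0.0169, 0.2183]
ee_rot: [[0.012, 0.127, -0.992], [0.001, -0.992, -0.127], [-1.0, 0.001, -0.012]]
wrist_force: [-0.5, -0.3, -0.8]
gripper_width: 0.452
```

```bash
python3 -c "
from look import *
f=json.load(open('fix.json'))
s,p,c=look('w18',True)
for n,y in(('pin_thin1',82.5),('pin_thick1',-82.5)):
  for d in spotter.silhouettes(n,p)[:3]:
    v,u=np.nonzero(d['region']);print(n,round(d['score'],2),d['uv'],v.min(),v.max(),u.min(),u.max())
  print(proj(c,fixw(f,[[-75,y,62],[-30,y,62],[55,y,62]])).round(1).tolist())
plan(s,[.61,.35,.28],-107.5)
"
```

```text
28.85 [0.5119 0.0169 0.2183] -82.73 [ 20.2  11.8 -17.8   0.2 -59.7  77. ] [-0.5 -0.3 -0.8] 0.4521
pin_thin1 0.91 [257.6, 127.2] 6 164 242 272
[[256.8, 160.4], [256.8, 109.4], [256.9, 1.7]]
pin_thick1 0.95 [187.8, 222.5] 219 238 128 241
pin_thick1 0.91 [449.4, 122.1] 2 163 419 473
[[438.5, 160.4], [445.5, 109.4], [460.4, 1.7]]
tx -0.0402 ty -0.2120 tz -0.0935  ax 0.0688 ay -0.0020 az 0.0003
tx -0.0408 ty -0.2270 tz -0.0456  ax 0.0688 ay -0.0020 az 0.0003
```

Request:
play_rows(commands=[{"fingers":0,"tx":-0.04,"ty":-0.212,"tz":-0.093,"ax":0.069,"ay":-0.002,"az":0},{"fingers":0,"tx":-0.04,"ty":-0.212,"tz":-0.093,"ax":0.069,"ay":-0.002,"az":0},{"fingers":0,"tx":-0.04,"ty":-0.212,"tz":-0.093,"ax":0.069,"ay":-0.002,"az":0},{"fingers":0,"tx":-0.04,"ty":-0.212,"tz":-0.093,"ax":0.069,"ay":-0.002,"az":0},{"fingers":0,"tx":-0.04,"ty":-0.212,"tz":-0.093,"ax":0.069,"ay":-0.002,"az":0}])

```text
time_s: 29.42
tcp_pos: [0.5617, 0.1881, 0.241]
ee_rot: [[-0.004, -0.086, -0.996], [-0.002, -0.996, 0.086], [-1.0, 0.003, 0.004]]
wrist_force: [0.3, -0.5, 0.1]
gripper_width: 0.497
```

Request:
play_rows(commands=[{"fingers":0,"tx":-0.04,"ty":-0.227,"tz":-0.046,"ax":0.069,"ay":-0.002,"az":0},{"fingers":0,"tx":-0.04,"ty":-0.227,"tz":-0.046,"ax":0.069,"ay":-0.002,"az":0},{"fingers":0,"tx":-0.04,"ty":-0.227,"tz":-0.046,"ax":0.069,"ay":-0.002,"az":0},{"fingers":0,"tx":-0.04,"ty":-0.227,"tz":-0.046,"ax":0.069,"ay":-0.002,"az":0},{"fingers":0,"tx":-0.04,"ty":-0.227,"tz":-0.046,"ax":0.069,"ay":-0.002,"az":0}])

```text
time_s: 29.83
tcp_pos: [0.6107, 0.3549, 0.2687]
ee_rot: [[-0.011, -0.299, -0.954], [-0.002, -0.954, 0.299], [-1.0, 0.005, 0.01]]
wrist_force: [0.3, 0.1, -0.1]
gripper_width: 0.5
```

Request:
play_rows(commands=[{"fingers":0,"tx":0,"ty":0,"tz":0,"ax":0,"ay":0,"az":0},{"fingers":0,"tx":0,"ty":0,"tz":0,"ax":0,"ay":0,"az":0},{"fingers":0,"tx":0,"ty":0,"tz":0,"ax":0,"ay":0,"az":0}])

```text
time_s: 30.08
tcp_pos: [0.6091, 0.3484, 0.2702]
ee_rot: [[-0.013, -0.303, -0.953], [-0.003, -0.953, 0.303], [-1.0, 0.007, 0.012]]
wrist_force: [-0.4, -0.1, 0.3]
gripper_width: 0.497
```

```bash
python3 -c "
from pins import *
s,p,c=pins('w19')
a=np.radians(-17.5);plan(s,[.6265-.016*np.cos(a),.346-.016*np.sin(a),.062],-107.5,.2)
"
```

```text
30.0833 [0.6091 0.3484 0.2702] -107.64 [ 42.8  29.3  16.3  -0.4 -77.7  29.7] [-0.4 -0.1  0.3] 0.4966
pin_thin1 0.83 [255. 146.] 1329 [172. 164. 156.] [0.6273 0.3465] [0.7038 0.3226] -17.4 0.126
pin_thick1 0.9 [487. 221.] 721 [153.  35.  29.] [0.4358 0.0777] [0.4387 0.0566] -82.0 0.067
tx 0.1388 ty -0.0029 tz -0.0025  ax -0.0004 ay 0.0018 az -0.0011
tx 0.1388 ty -0.0024 tz -0.0017  ax -0.0004 ay 0.0018 az -0.0011
```

Request:
play_rows(commands=[{"fingers":0,"tx":0.139,"ty":-0.003,"tz":-0.002,"ax":0,"ay":0.002,"az":-0.001},{"fingers":0,"tx":0.139,"ty":-0.003,"tz":-0.002,"ax":0,"ay":0.002,"az":-0.001},{"fingers":0,"tx":0.139,"ty":-0.003,"tz":-0.002,"ax":0,"ay":0.002,"az":-0.001}])

```text
time_s: 30.48
tcp_pos: [0.608, 0.3489, 0.1631]
ee_rot: [[-0.01, -0.304, -0.953], [-0.002, -0.953, 0.304], [-1.0, 0.005, 0.009]]
wrist_force: [0.1, 0.1, -1.4]
gripper_width: 0.497
```

Request:
play_rows(commands=[{"fingers":0,"tx":0.05,"ty":-0.002,"tz":-0.001,"ax":0,"ay":0.002,"az":-0.001},{"fingers":0,"tx":0.1,"ty":-0.002,"tz":-0.001,"ax":0,"ay":0.002,"az":-0.001},{"fingers":0,"tx":0.138,"ty":-0.002,"tz":0,"ax":0,"ay":0.002,"az":-0.001},{"fingers":0,"tx":0.138,"ty":-0.002,"tz":0,"ax":0,"ay":0.002,"az":-0.001}])

```text
time_s: 30.82
tcp_pos: [0.6064, 0.3488, 0.0568]
ee_rot: [[-0.009, -0.305, -0.952], [-0.007, -0.952, 0.305], [-1.0, 0.009, 0.006]]
wrist_force: [-1.3, -0.3, -2.1]
gripper_width: 0.5
```

Request:
play_rows(commands=[{"fingers":0,"tx":0,"ty":0,"tz":0,"ax":0,"ay":0,"az":0},{"fingers":0,"tx":0,"ty":0,"tz":0,"ax":0,"ay":0,"az":0},{"fingers":0,"tx":0,"ty":0,"tz":0,"ax":0,"ay":0,"az":0}])

```text
time_s: 31.07
tcp_pos: [0.6121, 0.3536, 0.0676]
ee_rot: [[0.008, -0.302, -0.953], [0.005, -0.953, 0.302], [-1.0, -0.007, -0.006]]
wrist_force: [-0.1, 0.6, 0.6]
gripper_width: 0.498
```

```bash
python3 -c "
from pins import *
s,p,c=pins('w20',('pin_thin1',))
a=np.radians(-17.4);plan(s,[.6238-.016*np.cos(a),.3477-.016*np.sin(a),.0225],-107.4,.2)
"
```

```text
31.0667 [0.6121 0.3536 0.0676] -107.59 [ 43.1  37.9   1.3   0.1 -52.9  29.2] [-0.1  0.6  0.6] 0.4985
pin_thin1 0.64 [260. 192.] 4779 [143. 136. 129.] [0.6289 0.3464] [0.7048 0.3223] -17.6 0.125
tx 0.0600 ty 0.0033 tz 0.0044  ax -0.0011 ay -0.0020 az 0.0022
```

Request:
play_rows(commands=[{"fingers":0,"tx":0.015,"ty":0.003,"tz":0.004,"ax":0,"ay":-0.002,"az":0.002},{"fingers":0,"tx":0.03,"ty":0.003,"tz":0.004,"ax":0,"ay":-0.002,"az":0.002},{"fingers":0.1,"tx":0.045,"ty":0.003,"tz":0.004,"ax":0,"ay":-0.002,"az":0.002},{"fingers":0.2,"tx":0.058,"ty":0.003,"tz":0.004,"ax":0,"ay":-0.002,"az":0.002},{"fingers":0.3,"tx":0.058,"ty":0.003,"tz":0.004,"ax":0,"ay":-0.002,"az":0.002}])

```text
time_s: 31.58
tcp_pos: [0.6069, 0.3519, 0.0199]
ee_rot: [[-0.005, -0.301, -0.954], [-0.003, -0.954, 0.301], [-1.0, 0.005, 0.004]]
wrist_force: [-0.1, 0.5, 0.4]
gripper_width: 0.396
```

Request:
play_rows(commands=[{"fingers":0.36,"tx":0,"ty":0,"tz":0,"ax":0,"ay":0,"az":0},{"fingers":0.36,"tx":0,"ty":0,"tz":0,"ax":0,"ay":0,"az":0},{"fingers":0.38,"tx":0,"ty":0,"tz":0,"ax":0,"ay":0,"az":0},{"fingers":0.38,"tx":0,"ty":0,"tz":0,"ax":0,"ay":0,"az":0},{"fingers":0.39,"tx":0,"ty":0,"tz":0,"ax":0,"ay":0,"az":0}])

```text
time_s: 32.0
tcp_pos: [0.6066, 0.3511, 0.0199]
ee_rot: [[-0.006, -0.303, -0.953], [-0.004, -0.953, 0.303], [-1.0, 0.005, 0.004]]
wrist_force: [0.2, 0.6, -0.3]
gripper_width: 0.309
```

Request:
play_rows(commands=[{"fingers":0.4,"tx":0,"ty":0,"tz":0,"ax":0,"ay":0,"az":0},{"fingers":0.4,"tx":0,"ty":0,"tz":0,"ax":0,"ay":0,"az":0},{"fingers":0.41,"tx":0,"ty":0,"tz":0,"ax":0,"ay":0,"az":0},{"fingers":0.41,"tx":0,"ty":0,"tz":0,"ax":0,"ay":0,"az":0},{"fingers":0.41,"tx":0,"ty":0,"tz":0,"ax":0,"ay":0,"az":0}])

```text
time_s: 32.42
tcp_pos: [0.6069, 0.3514, 0.0204]
ee_rot: [[-0.005, -0.303, -0.953], [-0.003, -0.953, 0.303], [-1.0, 0.004, 0.004]]
wrist_force: [0.1, 0.2, -1.1]
gripper_width: 0.298
```

Request:
play_rows(commands=[{"fingers":0.41,"tx":-0.02,"ty":0,"tz":0,"ax":0,"ay":0,"az":0},{"fingers":0.41,"tx":-0.04,"ty":0,"tz":0,"ax":0,"ay":0,"az":0},{"fingers":0.41,"tx":-0.06,"ty":0,"tz":0,"ax":0,"ay":0,"az":0},{"fingers":0.41,"tx":-0.08,"ty":0,"tz":0,"ax":0,"ay":0,"az":0},{"fingers":0.41,"tx":-0.08,"ty":0,"tz":0,"ax":0,"ay":0,"az":0}])

```text
time_s: 32.83
tcp_pos: [0.6091, 0.3529, 0.0843]
ee_rot: [[0.001, -0.302, -0.953], [0.001, -0.953, 0.302], [-1.0, -0.001, -0.001]]
wrist_force: [0.7, 0.4, -0.0]
gripper_width: 0.302
```

```bash
python3 -c "
from hand import *
s,p,c=hand('w21',.0155,.005)
f=json.load(open('fix.json'));g=fixw(f,[-165,-27.5,0])[0];print(g);plan(s,[.47,.25,.10],-90+np.degrees(f[2]),.13)
s=dict(s,tcp_pos=np.array([.47,.25,.10]),ee_rot=Rdown(-90+np.degrees(f[2])));print();plan(s,[g[0],g[1],.082],-90+np.degrees(f[2]),.13)"
```

```text
32.8333 [0.6091 0.3529 0.0843] -107.55 [ 43.2  36.9   2.   -0.  -55.1  29.2] [ 0.7  0.4 -0. ] 0.3015
pin_thin1 0.64 [257.7, 176.8] 7026 rows 12 289
 row 24 y [-3.5  5.6] z -101.6
 row 52 y [-4.1  6.6] z -90.2
 row 92 y [-4.2  5.8] z -73.2
 tip [[  12.6    1.  -105.6]]
[ 0.45406372 -0.10240317  0.        ]
tx -0.0106 ty 0.0934 tz 0.0677  ax -0.0690 ay -0.0001 az 0.0002
tx -0.0105 ty 0.0766 tz 0.0862  ax -0.0690 ay -0.0001 az 0.0002

tx 0.0080 ty 0.1545 tz 0.0269  ax 0.0000 ay 0.0000 az 0.0000
tx 0.0080 ty 0.1545 tz 0.0269  ax 0.0000 ay 0.0000 az 0.0000
tx 0.0080 ty 0.1545 tz 0.0269  ax 0.0000 ay 0.0000 az 0.0000
```

```bash
python3 -c "
from h import *;from station import r
s=r.sense();f=json.load(open('fix.json'));H=-90+np.degrees(f[2])
plan(s,[.43,.25,.13],H,.13)
s=dict(s,tcp_pos=np.array([.43,.25,.13]),ee_rot=Rdown(H));print();g=fixw(f,[-165,-27.5,0])[0];plan(s,[.435,g[1]-.002,.13],H,.15)"
```

```text
tx -0.0322 ty 0.1005 tz 0.0922  ax -0.0691 ay 0.0007 az -0.0004
tx -0.0325 ty 0.0783 tz 0.1116  ax -0.0691 ay 0.0007 az -0.0004

tx 0.0000 ty 0.1565 tz 0.0177  ax 0.0000 ay 0.0000 az 0.0000
tx 0.0000 ty 0.1565 tz 0.0177  ax 0.0000 ay 0.0000 az 0.0000
tx 0.0000 ty 0.1565 tz 0.0177  ax 0.0000 ay 0.0000 az 0.0000
```

Request:
play_rows(commands=[{"fingers":0.41,"tx":-0.006,"ty":0.015,"tz":0.014,"ax":-0.01,"ay":0,"az":0},{"fingers":0.41,"tx":-0.012,"ty":0.033,"tz":0.03,"ax":-0.023,"ay":0,"az":0},{"fingers":0.41,"tx":-0.018,"ty":0.055,"tz":0.05,"ax":-0.038,"ay":0,"az":0},{"fingers":0.41,"tx":-0.025,"ty":0.078,"tz":0.072,"ax":-0.054,"ay":0,"az":0},{"fingers":0.41,"tx":-0.032,"ty":0.1,"tz":0.092,"ax":-0.069,"ay":0,"az":0}])

```text
time_s: 33.35
tcp_pos: [0.517, 0.2998, 0.1033]
ee_rot: [[-0.008, -0.088, -0.996], [-0.005, -0.996, 0.088], [-1.0, 0.006, 0.007]]
wrist_force: [0.8, 0.3, -0.3]
gripper_width: 0.296
```

Request:
play_rows(commands=[{"fingers":0.41,"tx":-0.006,"ty":0.016,"tz":0.022,"ax":-0.014,"ay":0,"az":0},{"fingers":0.41,"tx":-0.013,"ty":0.032,"tz":0.045,"ax":-0.028,"ay":0,"az":0},{"fingers":0.41,"tx":-0.02,"ty":0.048,"tz":0.068,"ax":-0.042,"ay":0,"az":0},{"fingers":0.41,"tx":-0.027,"ty":0.064,"tz":0.092,"ax":-0.057,"ay":0,"az":0},{"fingers":0.41,"tx":-0.032,"ty":0.078,"tz":0.112,"ax":-0.069,"ay":0,"az":0}])

```text
time_s: 33.77
tcp_pos: [0.4282, 0.2491, 0.1287]
ee_rot: [[-0.007, 0.128, -0.992], [-0.005, -0.992, -0.128], [-1.0, 0.004, 0.007]]
wrist_force: [-0.2, 0.5, 0.3]
gripper_width: 0.298
```

Request:
play_rows(commands=[{"fingers":0.41,"tx":0,"ty":0.03,"tz":0.003,"ax":0,"ay":0,"az":0},{"fingers":0.41,"tx":0,"ty":0.06,"tz":0.007,"ax":0,"ay":0,"az":0},{"fingers":0.41,"tx":0,"ty":0.092,"tz":0.01,"ax":0,"ay":0,"az":0},{"fingers":0.41,"tx":0,"ty":0.124,"tz":0.014,"ax":0,"ay":0,"az":0},{"fingers":0.41,"tx":0,"ty":0.156,"tz":0.018,"ax":0,"ay":0,"az":0}])

```text
time_s: 34.18
tcp_pos: [0.4304, 0.1313, 0.1289]
ee_rot: [[-0.007, 0.126, -0.992], [-0.004, -0.992, -0.126], [-1.0, 0.003, 0.007]]
wrist_force: [0.0, 0.4, -0.4]
gripper_width: 0.296
```

Request:
play_rows(commands=[{"fingers":0.41,"tx":0,"ty":0.032,"tz":0.003,"ax":0,"ay":0,"az":0},{"fingers":0.41,"tx":0,"ty":0.063,"tz":0.007,"ax":0,"ay":0,"az":0},{"fingers":0.41,"tx":0,"ty":0.094,"tz":0.01,"ax":0,"ay":0,"az":0},{"fingers":0.41,"tx":0,"ty":0.125,"tz":0.014,"ax":0,"ay":0,"az":0},{"fingers":0.41,"tx":0,"ty":0.156,"tz":0.018,"ax":0,"ay":0,"az":0}])

```text
time_s: 34.6
tcp_pos: [0.4318, 0.0136, 0.1293]
ee_rot: [[-0.007, 0.126, -0.992], [-0.003, -0.992, -0.126], [-1.0, 0.003, 0.007]]
wrist_force: [1.2, -0.0, -0.1]
gripper_width: 0.297
```

Request:
play_rows(commands=[{"fingers":0.41,"tx":0,"ty":0.032,"tz":0.003,"ax":0,"ay":0,"az":0},{"fingers":0.41,"tx":0,"ty":0.063,"tz":0.007,"ax":0,"ay":0,"az":0},{"fingers":0.41,"tx":0,"ty":0.1,"tz":0.01,"ax":0,"ay":0,"az":0},{"fingers":0.41,"tx":0,"ty":0.135,"tz":0.014,"ax":0,"ay":0,"az":0},{"fingers":0.41,"tx":0,"ty":0.157,"tz":0.018,"ax":0,"ay":0,"az":0}])

```text
time_s: 35.02
tcp_pos: [0.4332, -0.1054, 0.1295]
ee_rot: [[-0.007, 0.124, -0.992], [-0.003, -0.992, -0.124], [-1.0, 0.002, 0.008]]
wrist_force: [0.4, 0.1, -0.6]
gripper_width: 0.296
```

Request:
play_rows(commands=[{"fingers":0.41,"tx":0,"ty":0,"tz":0,"ax":0,"ay":0,"az":0},{"fingers":0.41,"tx":0,"ty":0,"tz":0,"ax":0,"ay":0,"az":0},{"fingers":0.41,"tx":0,"ty":0,"tz":0,"ax":0,"ay":0,"az":0}])

```text
time_s: 35.27
tcp_pos: [0.4338, -0.1033, 0.13]
ee_rot: [[-0.006, 0.126, -0.992], [-0.003, -0.992, -0.126], [-1.0, 0.002, 0.006]]
wrist_force: [0.1, 0.1, -1.1]
gripper_width: 0.3
```

```bash
python3 -c "
from hand import *
s,p,c=hand('w22',.0155,.005)
f=json.load(open('fix.json'));g=fixw(f,[-160,-27.5,0])[0];print(g);plan(s,[g[0],g[1],.0775],-90+np.degrees(f[2]),.13)"
```

```text
35.2667 [ 0.4338 -0.1033  0.13  ] -82.77 [  7.7  12.  -32.6   0.2 -45.8  89.4] [ 0.1  0.1 -1.1] 0.2996
pin_thin1 0.85 [67.3, 17.7] 1818 rows 0 34
 row 12 y [-90.9 -68.3] z -105.8
 tip [[  11.6  -78.5 -109.7]]
pin_thin1 0.74 [258.1, 179.7] 6775 rows 13 288
 row 25 y [-4.5  4.6] z -100.8
 row 53 y [-4.6  5.1] z -89.5
 row 93 y [-4.7  5.3] z -72.5
 tip [[ 1.180e+01 -1.000e-01 -1.048e+02]]
[ 0.45902349 -0.10177014  0.        ]
tx 0.0698 ty 0.0021 tz -0.0341  ax -0.0003 ay 0.0021 az -0.0006
```

Request:
play_rows(commands=[{"fingers":0.41,"tx":0.02,"ty":0.002,"tz":-0.005,"ax":0,"ay":0.001,"az":0},{"fingers":0.41,"tx":0.04,"ty":0.002,"tz":-0.012,"ax":0,"ay":0.002,"az":0},{"fingers":0.41,"tx":0.058,"ty":0.002,"tz":-0.022,"ax":0,"ay":0.002,"az":0},{"fingers":0.41,"tx":0.068,"ty":0.002,"tz":-0.03,"ax":0,"ay":0.002,"az":0},{"fingers":0.41,"tx":0.068,"ty":0.002,"tz":-0.034,"ax":0,"ay":0.002,"az":0}])

```text
time_s: 35.78
tcp_pos: [0.4593, -0.1012, 0.0781]
ee_rot: [[-0.002, 0.127, -0.992], [-0.002, -0.992, -0.127], [-1.0, 0.002, 0.002]]
wrist_force: [0.2, -0.6, -1.4]
gripper_width: 0.3
```

Request:
play_rows(commands=[{"fingers":0.41,"tx":0,"ty":0,"tz":0,"ax":0,"ay":0,"az":0},{"fingers":0.41,"tx":0,"ty":0,"tz":0,"ax":0,"ay":0,"az":0},{"fingers":0.41,"tx":0,"ty":0,"tz":0,"ax":0,"ay":0,"az":0}])

```text
time_s: 36.03
tcp_pos: [0.4597, -0.1018, 0.0802]
ee_rot: [[0.003, 0.126, -0.992], [-0.002, -0.992, -0.126], [-1.0, 0.002, -0.002]]
wrist_force: [-0.2, -0.1, -0.4]
gripper_width: 0.299
```

```bash
python3 -c "
from hand import *
s,p,c=hand('w23',.0155,.005)
f=json.load(open('fix.json'));g=fixw(f,[-140,-27.5,0])[0];plan(s,[g[0],g[1],.0775],-90+np.degrees(f[2]),.13)"
```

```text
36.0333 [ 0.4597 -0.1018  0.0802] -82.75 [  7.4  18.4 -33.    0.2 -38.5  89.7] [-0.2 -0.1 -0.4] 0.299
pin_thin1 0.97 [257.7, 178.5] 6842 rows 13 288
 row 25 y [-4.5  5.1] z -101.0
 row 53 y [-5.1  5.2] z -89.6
 row 93 y [-4.8  4.8] z -72.5
 tip [[ 1.28e+01  1.00e-01 -1.05e+02]]
pin_thin1 0.76 [20.4, 38.0] 3659 rows 0 75
 row 12 y [-110.   -91.1] z -106.0
 row 40 y [-112.2  -90.3] z -94.9
 tip [[  12.5  -98.4 -109.9]]
tx 0.0037 ty -0.0001 tz -0.0258  ax -0.0001 ay -0.0008 az -0.0007
```

Request:
play_rows(commands=[{"fingers":0.41,"tx":0.0035,"ty":0,"tz":-0.005,"ax":0,"ay":0,"az":0},{"fingers":0.41,"tx":0.0035,"ty":0,"tz":-0.012,"ax":0,"ay":0,"az":0},{"fingers":0.41,"tx":0.0035,"ty":0,"tz":-0.02,"ax":0,"ay":0,"az":0},{"fingers":0.41,"tx":0.0035,"ty":0,"tz":-0.024,"ax":0,"ay":0,"az":0},{"fingers":0.41,"tx":0.0035,"ty":0,"tz":-0.024,"ax":0,"ay":0,"az":0}])

```text
time_s: 36.55
tcp_pos: [0.4786, -0.0996, 0.0769]
ee_rot: [[0.002, 0.126, -0.992], [-0.002, -0.992, -0.126], [-1.0, 0.002, -0.002]]
wrist_force: [0.6, -0.1, -0.3]
gripper_width: 0.296
```

Request:
play_rows(commands=[{"fingers":0.41,"tx":0,"ty":0,"tz":-0.006,"ax":0,"ay":0,"az":0},{"fingers":0.41,"tx":0,"ty":0,"tz":-0.012,"ax":0,"ay":0,"az":0},{"fingers":0.41,"tx":0,"ty":0,"tz":-0.018,"ax":0,"ay":0,"az":0},{"fingers":0.41,"tx":0,"ty":0,"tz":-0.024,"ax":0,"ay":0,"az":0},{"fingers":0.41,"tx":0,"ty":0,"tz":-0.029,"ax":0,"ay":0,"az":0}])

```text
time_s: 36.97
tcp_pos: [0.4996, -0.0969, 0.0769]
ee_rot: [[0.002, 0.126, -0.992], [-0.002, -0.992, -0.126], [-1.0, 0.002, -0.001]]
wrist_force: [0.2, -1.0, 0.2]
gripper_width: 0.299
```

```bash
python3 -c "
from look import *
f=json.load(open('fix.json'))
s,p,c=look('w24',True);g=fixw(f,[-120,-27.5,0])[0];plan(s,[g[0],g[1],.0775],-90+np.degrees(f[2]))
"
```

```text
36.9667 [ 0.4996 -0.0969  0.0769] -82.76 [  7.4  21.7 -27.9   0.2 -40.3  89.7] [ 0.2 -1.   0.2] 0.2991
tx -0.0007 ty -0.0004 tz 0.0012  ax -0.0002 ay -0.0005 az -0.0007
```

View pics/w24.png

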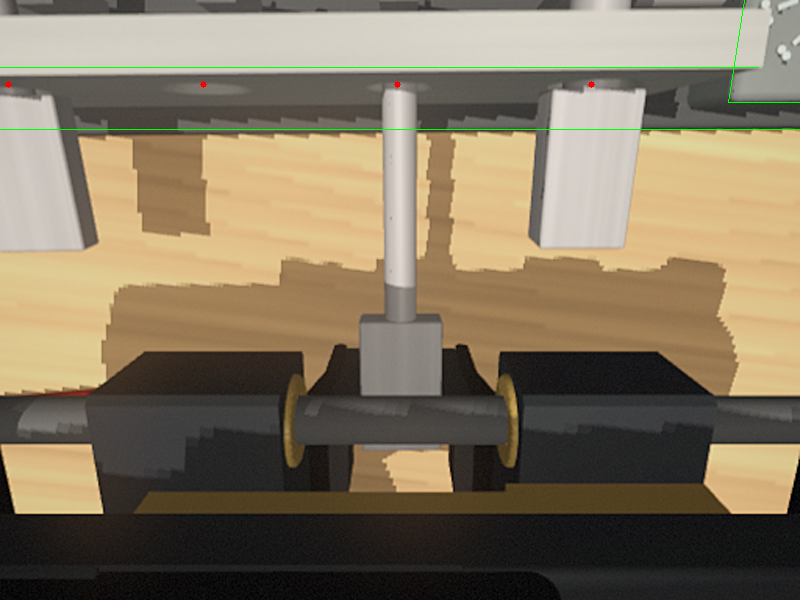

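The pin entered the hole centred at column 400. The two home pins sit at the plate at (45,170) and (590,165). Pushing on.

Request:
play_rows(commands=[{"fingers":0.41,"tx":0,"ty":0,"tz":-0.008,"ax":0,"ay":0,"az":0},{"fingers":0.41,"tx":0,"ty":0,"tz":-0.016,"ax":0,"ay":0,"az":0},{"fingers":0.41,"tx":0,"ty":0,"tz":-0.024,"ax":0,"ay":0,"az":0},{"fingers":0.41,"tx":0,"ty":0,"tz":-0.032,"ax":0,"ay":0,"az":0},{"fingers":0.41,"tx":0,"ty":0,"tz":-0.04,"ax":0,"ay":0,"az":0}])

```text
time_s: 37.43
tcp_pos: [0.5294, -0.0931, 0.0769]
ee_rot: [[0.002, 0.126, -0.992], [-0.002, -0.992, -0.126], [-1.0, 0.002, -0.001]]
wrist_force: [-0.7, 0.3, -0.6]
gripper_width: 0.295
```

Request:
play_rows(commands=[{"fingers":0.41,"tx":0,"ty":0,"tz":-0.008,"ax":0,"ay":0,"az":0},{"fingers":0.41,"tx":0,"ty":0,"tz":-0.016,"ax":0,"ay":0,"az":0},{"fingers":0.41,"tx":0,"ty":0,"tz":-0.024,"ax":0,"ay":0,"az":0},{"fingers":0.41,"tx":0,"ty":0,"tz":-0.032,"ax":0,"ay":0,"az":0},{"fingers":0.41,"tx":0,"ty":0,"tz":-0.04,"ax":0,"ay":0,"az":0}])

```text
time_s: 37.85
tcp_pos: [0.559, -0.0893, 0.077]
ee_rot: [[0.001, 0.126, -0.992], [-0.002, -0.992, -0.126], [-1.0, 0.002, -0.001]]
wrist_force: [0.3, 0.2, -0.0]
gripper_width: 0.296
```

Request:
play_rows(commands=[{"fingers":0.41,"tx":0,"ty":0,"tz":-0.002,"ax":0,"ay":0,"az":0},{"fingers":0.41,"tx":0,"ty":0,"tz":-0.004,"ax":0,"ay":0,"az":0}])

```text
time_s: 38.02
tcp_pos: [0.5617, -0.089, 0.0769]
ee_rot: [[0.001, 0.126, -0.992], [-0.002, -0.992, -0.126], [-1.0, 0.002, -0.001]]
wrist_force: [0.0, 0.4, -0.4]
gripper_width: 0.298
```

Request:
play_rows(commands=[{"fingers":0.41,"tx":0,"ty":0,"tz":-0.002,"ax":0,"ay":0,"az":0},{"fingers":0.41,"tx":0,"ty":0,"tz":-0.004,"ax":0,"ay":0,"az":0}])

```text
time_s: 38.18
tcp_pos: [0.5642, -0.0886, 0.0769]
ee_rot: [[0.001, 0.126, -0.992], [-0.002, -0.992, -0.126], [-1.0, 0.002, -0.001]]
wrist_force: [0.4, 0.1, -0.5]
gripper_width: 0.297
```

Request:
play_rows(commands=[{"fingers":0.41,"tx":0,"ty":0,"tz":-0.0015,"ax":0,"ay":0,"az":0},{"fingers":0.41,"tx":0,"ty":0,"tz":-0.003,"ax":0,"ay":0,"az":0}])

```text
time_s: 38.35
tcp_pos: [0.5666, -0.0884, 0.0771]
ee_rot: [[0.001, 0.126, -0.992], [-0.002, -0.992, -0.126], [-1.0, 0.002, -0.001]]
wrist_force: [-0.7, -0.1, 0.3]
gripper_width: 0.299
```

Request:
play_rows(commands=[{"fingers":0.41,"tx":0,"ty":0,"tz":-0.0015,"ax":0,"ay":0,"az":0},{"fingers":0.41,"tx":0,"ty":0,"tz":-0.003,"ax":0,"ay":0,"az":0}])

```text
time_s: 38.52
tcp_pos: [0.567, -0.0883, 0.0767]
ee_rot: [[-0.003, 0.126, -0.992], [-0.002, -0.992, -0.126], [-1.0, 0.002, 0.003]]
wrist_force: [-6.1, -0.8, 2.9]
gripper_width: 0.298
```

Request:
play_rows(commands=[{"fingers":0.41,"tx":0,"ty":0,"tz":-0.0015,"ax":0,"ay":0,"az":0},{"fingers":0.41,"tx":0,"ty":0,"tz":-0.0015,"ax":0,"ay":0,"az":0}])

```text
time_s: 38.68
tcp_pos: [0.567, -0.0884, 0.0762]
ee_rot: [[-0.006, 0.125, -0.992], [-0.002, -0.992, -0.125], [-1.0, 0.002, 0.006]]
wrist_force: [-5.8, -0.1, 1.9]
gripper_width: 0.297
```

Contact made. Releasing, then checking all three pins before I touch the dial.

Request:
play_rows(commands=[{"fingers":0.41,"tx":0,"ty":0,"tz":0.004,"ax":0,"ay":0,"az":0},{"fingers":0.35,"tx":0,"ty":0,"tz":0.004,"ax":0,"ay":0,"az":0},{"fingers":0.15,"tx":0,"ty":0,"tz":0.004,"ax":0,"ay":0,"az":0},{"fingers":0.15,"tx":0,"ty":0,"tz":0.004,"ax":0,"ay":0,"az":0},{"fingers":0.15,"tx":-0.01,"ty":0,"tz":0.004,"ax":0,"ay":0,"az":0}])

```text
time_s: 39.1
tcp_pos: [0.5665, -0.0882, 0.0836]
ee_rot: [[-0.0, 0.126, -0.992], [-0.002, -0.992, -0.126], [-1.0, 0.002, 0.001]]
wrist_force: [-0.6, -0.9, -0.4]
gripper_width: 0.404
```

Request:
play_rows(commands=[{"fingers":0.15,"tx":-0.05,"ty":0,"tz":0,"ax":0,"ay":0,"az":0},{"fingers":0.15,"tx":-0.1,"ty":0,"tz":0.01,"ax":0,"ay":0,"az":0},{"fingers":0.15,"tx":-0.15,"ty":0,"tz":0.03,"ax":0,"ay":0,"az":0},{"fingers":0.15,"tx":-0.19,"ty":0,"tz":0.05,"ax":0,"ay":0,"az":0},{"fingers":0.15,"tx":-0.22,"ty":0,"tz":0.06,"ax":0,"ay":0,"az":0}])

```text
time_s: 39.52
tcp_pos: [0.5219, -0.0938, 0.2537]
ee_rot: [[0.007, 0.126, -0.992], [-0.002, -0.992, -0.126], [-1.0, 0.003, -0.006]]
wrist_force: [1.4, 0.7, 0.4]
gripper_width: 0.427
```

Request:
play_rows(commands=[{"fingers":0.1,"tx":0,"ty":0,"tz":0,"ax":0,"ay":0,"az":0},{"fingers":0.1,"tx":0,"ty":0,"tz":0,"ax":0,"ay":0,"az":0}])

```text
time_s: 39.68
tcp_pos: [0.5227, -0.0935, 0.2519]
ee_rot: [[0.007, 0.126, -0.992], [-0.001, -0.992, -0.126], [-1.0, 0.002, -0.007]]
wrist_force: [-0.2, 0.3, -0.7]
gripper_width: 0.445
```

```bash
python3 -c "
from look import *
f=json.load(open('fix.json'))
s,p,c=look('w25',True)
im=cv2.imread('pics/w25.png')
for y,h in((82.5,5),(-27.5,5),(-82.5,8)):
  q=fixw(f,[[-30,y-13,62+h],[-75,y-13,62+h],[-75,y+13,62+h],[-30,y+13,62+h]])
  cv2.polylines(im,[np.int32(proj(c,q)*1.5625)],False,(255,0,0),1)
cv2.imwrite('pics/w25.png',im)
dd=fixw(f,[5,-172,0])[0];print(dd)
plan(s,[dd[0],dd[1],.12],-90+np.degrees(f[2]))
"
```

```text
39.6833 [ 0.5227 -0.0935  0.2519] -82.77 [  7.4  12.2 -12.1   0.1 -65.3  89.7] [-0.2  0.3 -0.7] 0.4451
[ 0.64099028 -0.22421742  0.        ]
tx 0.0886 ty 0.0962 tz -0.0667  ax -0.0001 ay -0.0011 az -0.0003
tx 0.0883 ty 0.0963 tz -0.0670  ax -0.0001 ay -0.0011 az -0.0003
```

View pics/w25.png

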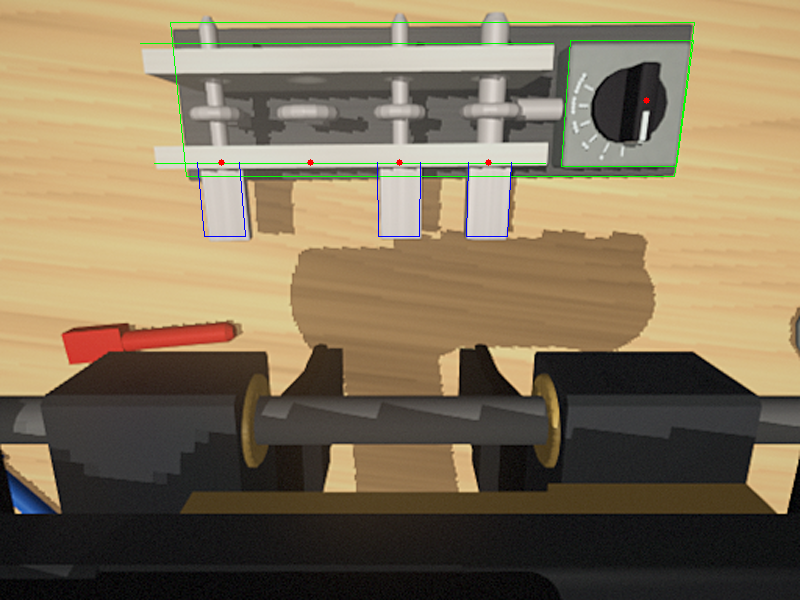

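All three tabs lie within 1–2 mm of the blue outlines predicted for "home", and the dial pointer at (644,125) is still at zero. Now I'll set the dial to mark 3.

Request:
play_rows(commands=[{"fingers":0.1,"tx":0.02,"ty":0.096,"tz":-0.067,"ax":0,"ay":-0.001,"az":0},{"fingers":0.1,"tx":0.04,"ty":0.096,"tz":-0.067,"ax":0,"ay":-0.001,"az":0},{"fingers":0.1,"tx":0.06,"ty":0.096,"tz":-0.067,"ax":0,"ay":-0.001,"az":0},{"fingers":0.1,"tx":0.06,"ty":0.096,"tz":-0.067,"ax":0,"ay":-0.001,"az":0}])

```text
time_s: 40.07
tcp_pos: [0.5796, -0.16, 0.1974]
ee_rot: [[-0.014, 0.123, -0.992], [-0.001, -0.992, -0.123], [-1.0, -0.001, 0.014]]
wrist_force: [-0.8, -0.1, -1.5]
gripper_width: 0.452
```

Request:
play_rows(commands=[{"fingers":0.1,"tx":0.03,"ty":0.096,"tz":-0.067,"ax":0,"ay":-0.001,"az":0},{"fingers":0.1,"tx":0.06,"ty":0.096,"tz":-0.067,"ax":0,"ay":-0.001,"az":0},{"fingers":0.1,"tx":0.117,"ty":0.096,"tz":-0.067,"ax":0,"ay":-0.001,"az":0},{"fingers":0.1,"tx":0.117,"ty":0.096,"tz":-0.067,"ax":0,"ay":-0.001,"az":0},{"fingers":0.1,"tx":0.117,"ty":0.096,"tz":-0.067,"ax":0,"ay":-0.001,"az":0}])

```text
time_s: 40.48
tcp_pos: [0.6368, -0.2238, 0.1109]
ee_rot: [[-0.017, 0.125, -0.992], [-0.001, -0.992, -0.125], [-1.0, -0.001, 0.016]]
wrist_force: [-0.8, -0.3, -0.0]
gripper_width: 0.443
```

Request:
play_rows(commands=[{"fingers":0.1,"tx":0,"ty":0,"tz":0,"ax":0,"ay":0,"az":0},{"fingers":0.1,"tx":0,"ty":0,"tz":0,"ax":0,"ay":0,"az":0},{"fingers":0.1,"tx":0,"ty":0,"tz":0,"ax":0,"ay":0,"az":0}])

```text
time_s: 40.73
tcp_pos: [0.641, -0.2235, 0.1201]
ee_rot: [[-0.0, 0.128, -0.992], [-0.004, -0.992, -0.128], [-1.0, 0.004, 0.001]]
wrist_force: [-0.6, -0.2, -1.2]
gripper_width: 0.449
```

```bash
python3 -c "
from h import *;from station import r
s=r.sense();print(s['tcp_pos'],s['gripper_width'],s['wrist_force'],s['joints'].round(0));plan(s,[.6413,-.2239,.0745],-82.73)"
```

```text
[ 0.64099291 -0.2235229   0.12007168] 0.44880251639346314 [-0.58595214 -0.18133696 -1.18925092] [ -6.  33.  -0.   0. -57. 103.]
tx 0.0608 ty 0.0003 tz -0.0004  ax 0.0003 ay 0.0002 az -0.0012
```

Request:
play_rows(commands=[{"fingers":0.1,"tx":0.02,"ty":0,"tz":0,"ax":0,"ay":0,"az":-0.001},{"fingers":0.1,"tx":0.04,"ty":0,"tz":0,"ax":0,"ay":0,"az":-0.001},{"fingers":0.1,"tx":0.06,"ty":0,"tz":0,"ax":0,"ay":0,"az":-0.001},{"fingers":0.1,"tx":0.06,"ty":0,"tz":0,"ax":0,"ay":0,"az":-0.001},{"fingers":0.4,"tx":0.06,"ty":0,"tz":0,"ax":0,"ay":0,"az":-0.001}])

```text
time_s: 41.15
tcp_pos: [0.6399, -0.2239, 0.0734]
ee_rot: [[-0.004, 0.127, -0.992], [-0.0, -0.992, -0.127], [-1.0, -0.0, 0.004]]
wrist_force: [0.3, 0.3, 0.1]
gripper_width: 0.423
```

Request:
play_rows(commands=[{"fingers":0.8,"tx":0,"ty":0,"tz":0,"ax":0,"ay":0,"az":0},{"fingers":0.8,"tx":0,"ty":0,"tz":0,"ax":0,"ay":0,"az":0},{"fingers":0.8,"tx":0,"ty":0,"tz":0,"ax":0,"ay":0,"az":0},{"fingers":0.8,"tx":0,"ty":0,"tz":0,"ax":0,"ay":0,"az":0},{"fingers":0.8,"tx":0,"ty":0,"tz":0,"ax":0,"ay":0,"az":0}])

```text
time_s: 41.57
tcp_pos: [0.64, -0.2241, 0.0728]
ee_rot: [[-0.004, 0.126, -0.992], [0.0, -0.992, -0.126], [-1.0, -0.001, 0.004]]
wrist_force: [-1.1, -0.1, 1.7]
gripper_width: 0.137
```

Request:
play_rows(commands=[{"fingers":0.8,"tx":0,"ty":0,"tz":0,"ax":0.025,"ay":0,"az":0},{"fingers":0.8,"tx":0,"ty":0,"tz":0,"ax":0.05,"ay":0,"az":0},{"fingers":0.8,"tx":0,"ty":0,"tz":0,"ax":0.075,"ay":0,"az":0},{"fingers":0.8,"tx":0,"ty":0,"tz":0,"ax":0.1,"ay":0,"az":0},{"fingers":0.8,"tx":0,"ty":0,"tz":0,"ax":0.127,"ay":0,"az":0}])

```text
time_s: 41.98
tcp_pos: [0.64, -0.2231, 0.0728]
ee_rot: [[-0.004, -0.273, -0.962], [0.001, -0.962, 0.273], [-1.0, -0.0, 0.004]]
wrist_force: [-1.0, 4.5, 3.3]
gripper_width: 0.132
```

Request:
play_rows(commands=[{"fingers":0.8,"tx":0,"ty":0,"tz":0,"ax":0.025,"ay":0,"az":0},{"fingers":0.8,"tx":0,"ty":0,"tz":0,"ax":0.05,"ay":0,"az":0},{"fingers":0.8,"tx":0,"ty":0,"tz":0,"ax":0.075,"ay":0,"az":0},{"fingers":0.8,"tx":0,"ty":0,"tz":0,"ax":0.1,"ay":0,"az":0},{"fingers":0.8,"tx":0,"ty":0,"tz":0,"ax":0.127,"ay":0,"az":0}])

```text
time_s: 42.4
tcp_pos: [0.6405, -0.2222, 0.0728]
ee_rot: [[-0.003, -0.625, -0.781], [0.002, -0.781, 0.625], [-1.0, 0.0, 0.004]]
wrist_force: [0.3, 7.4, 3.8]
gripper_width: 0.131
```

Request:
play_rows(commands=[{"fingers":0.8,"tx":0,"ty":0,"tz":0,"ax":0.025,"ay":0,"az":0},{"fingers":0.8,"tx":0,"ty":0,"tz":0,"ax":0.05,"ay":0,"az":0},{"fingers":0.8,"tx":0,"ty":0,"tz":0,"ax":0.075,"ay":0,"az":0},{"fingers":0.8,"tx":0,"ty":0,"tz":0,"ax":0.1,"ay":0,"az":0},{"fingers":0.8,"tx":0,"ty":0,"tz":0,"ax":0.128,"ay":0,"az":0}])

```text
time_s: 42.82
tcp_pos: [0.6413, -0.2216, 0.0728]
ee_rot: [[-0.001, -0.88, -0.474], [0.003, -0.474, 0.88], [-1.0, -0.0, 0.003]]
wrist_force: [2.1, 9.1, 2.0]
gripper_width: 0.133
```

Request:
play_rows(commands=[{"fingers":0.8,"tx":0,"ty":0,"tz":0,"ax":0,"ay":0,"az":0},{"fingers":0.8,"tx":0,"ty":0,"tz":0,"ax":0,"ay":0,"az":0},{"fingers":0.8,"tx":0,"ty":0,"tz":0,"ax":0,"ay":0,"az":0}])

```text
time_s: 43.07
tcp_pos: [0.6413, -0.2216, 0.0728]
ee_rot: [[-0.002, -0.879, -0.477], [0.003, -0.477, 0.879], [-1.0, -0.0, 0.003]]
wrist_force: [1.6, 8.2, 2.7]
gripper_width: 0.131
```

```bash
python3 -c "
from h import *;from station import r
s=r.sense();R=s['ee_rot'];h=np.degrees(np.arctan2(R[1,1],R[0,1]));print(s['tcp_pos'],s['gripper_width'],h,'dial',np.radians(-82.73-h))"
```

```text
[ 0.64128518 -0.22158692  0.07281756] 0.13114623773696826 -151.48445125118104 dial 1.199991549735044
```

Release, rise and take a last look.

Request:
play_rows(commands=[{"fingers":0.6,"tx":0,"ty":0,"tz":0,"ax":0,"ay":0,"az":0},{"fingers":0.3,"tx":0,"ty":0,"tz":0,"ax":0,"ay":0,"az":0},{"fingers":0.1,"tx":0,"ty":0,"tz":0,"ax":0,"ay":0,"az":0},{"fingers":0.1,"tx":0,"ty":0,"tz":0,"ax":0,"ay":0,"az":0},{"fingers":0.1,"tx":-0.02,"ty":0,"tz":0,"ax":0,"ay":0,"az":0}])

```text
time_s: 43.48
tcp_pos: [0.6372, -0.2242, 0.0836]
ee_rot: [[-0.012, -0.88, -0.476], [0.002, -0.476, 0.88], [-1.0, 0.01, 0.008]]
wrist_force: [-0.8, 0.3, -0.7]
gripper_width: 0.403
```

Request:
play_rows(commands=[{"fingers":0.1,"tx":-0.04,"ty":0,"tz":0,"ax":0,"ay":0,"az":0},{"fingers":0.1,"tx":-0.09,"ty":0,"tz":0,"ax":0,"ay":0,"az":0},{"fingers":0.1,"tx":-0.14,"ty":0,"tz":0.02,"ax":0,"ay":0,"az":0},{"fingers":0.1,"tx":-0.19,"ty":0,"tz":0.05,"ax":0,"ay":0,"az":0},{"fingers":0.1,"tx":-0.23,"ty":0,"tz":0.08,"ax":0,"ay":0,"az":0}])

```text
time_s: 43.9
tcp_pos: [0.6117, -0.1723, 0.2618]
ee_rot: [[-0.004, -0.88, -0.475], [-0.0, -0.475, 0.88], [-1.0, 0.004, 0.001]]
wrist_force: [0.4, 0.8, 0.7]
gripper_width: 0.45
```

Request:
play_rows(commands=[{"fingers":0.1,"tx":0,"ty":0,"tz":0,"ax":0,"ay":0,"az":0},{"fingers":0.1,"tx":0,"ty":0,"tz":0,"ax":0,"ay":0,"az":0},{"fingers":0.1,"tx":0,"ty":0,"tz":0,"ax":0,"ay":0,"az":0}])

```text
time_s: 44.15
tcp_pos: [0.6115, -0.1717, 0.2593]
ee_rot: [[-0.006, -0.879, -0.476], [0.001, -0.476, 0.879], [-1.0, 0.005, 0.003]]
wrist_force: [0.4, 0.7, -0.1]
gripper_width: 0.449
```

```bash
python3 -c "
from look import *
f=json.load(open('fix.json'))
s,p,c=look('w26',True)
im=cv2.imread('pics/w26.png')
for y,h in((82.5,5),(-27.5,5),(-82.5,8)):
  q=fixw(f,[[-30,y-13,62+h],[-75,y-13,62+h],[-75,y+13,62+h],[-30,y+13,62+h]])
  cv2.polylines(im,[np.int32(proj(c,q)*1.5625)],False,(255,0,0),1)
a=1.2;q=fixw(f,[[5,-172,72],[5-22*np.cos(a),-172+22*np.sin(a),72]]);cv2.polylines(im,[np.int32(proj(c,q)*1.5625)],False,(0,0,255),1)
cv2.imwrite('pics/w26.png',im)
"
```

```text
44.15 [ 0.6115 -0.1717  0.2593] -151.54 [ -1.1  22.6   3.9  -0.  -71.6  29.6] [ 0.4  0.7 -0.1] 0.4495
```

View pics/w26.png

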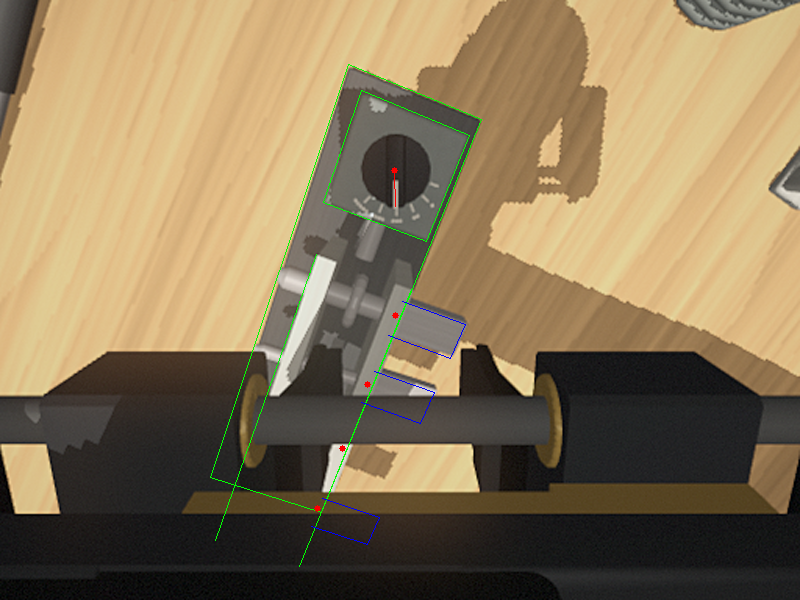

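The dial pointer at (396,195) lies on the predicted mark-3 line. The two tabs in view are still home, and nothing touches the robot. Handing in.

```bash
python3 -c "
from station import job
print(job.finish_job())"
```

```text
the job is handed in; nothing more can be done
None
```

I handed the job in at about 44 s of robot time. It reports no verdict, so the results below rest on my own checks.

- **Dial to zero:** I turned it back from about 1.9 rad to about 0.02 rad. It was still at zero in the picture taken after the last pin.
- **Pins:** Three rig pins were on the bench. The thick one went into the large hole at y -82.5, and the two thin ones into the small holes at y 82.5 and -27.5. Each was pushed until I felt its shoulder touch the plate, at about 6 to 11 N.
- **Dial to mark 3:** I then turned it to about 1.20 rad, judged from the tool's heading. The final picture shows the pointer on the mark-3 line.

**Checks:** Before the last dial turn, all three tabs lay within about 2 mm of where they should be when home. In the final picture only the thick pin and part of the y -27.5 pin were in view. The gripper hid the third, so I did not see it again after the dial turn.

**Disagreement found:** The first fixture fit was about 2 mm off along y. I corrected it during the first insertion, and later views agreed.

**Not confirmed:** Squeeze force on the pins could not be measured directly. I estimated it at roughly 10 N per pad from a slip test on the dial bar. I noticed no grip slackening or knocked pins.

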